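# Nest the planter pots on the saucer

## Task

First clear the brown saucer: stand the tin that is on it upright in the middle of the cork mat. Then gather all the small planter pots, standing and hanging, into one upright nested stack in the middle of the saucer, each pushed fully home in the one below, all the green ones first and the bare aluminium ones from the rail on top of them; leave the flashlight and the shoe horn where they are.

Things in the scene. Friction and masses are not known exactly. Their poses are not given: they have to be found in the camera images.
- green_1: Green metal pot, upright on the bench (may be absent), hollow, open top, 78 mm tall, wall 3 mm. Foot 38 mm across, widening to 57 mm at 50 mm up; there a shoulder steps out to an upright collar, 68 mm across outside, 62 inside, up to the rim. On its own +x side a 20 mm wide hook strap leaves the rim. About 110 g. Origin: centre of the underside, z up through the mouth.
- green_2: Green pot, shape and origin as green_1 (may be absent). Pots nest: foot into the lower pot's mouth until the shoulder rests on the lower rim; the upper then sits 28 mm higher than the lower one, whichever way the hooks point. A gripper closed on the collar must stay in its upper 25 mm to clear the lower pot.
- green_3: Green pot, shape and origin as green_1 (may be absent). Every pot's hook: strap 4 mm thick, flush with the rim, out to 52 mm from the pot's axis along its own +x, then a lip 4 mm thick turned down to 16 mm below the rim; gap between collar and lip 14 mm.
- metal_1: Bare aluminium pot (may be absent), same shape, hook and origin as the green ones: 78 mm tall, 68 mm collar. It starts hanging upright on the rail, its hook (own +x) over the bar, underside 45 mm above the bench; it comes off when lifted straight up by more than 12 mm. Grip across the collar along the rail's length.
- metal_2: Bare aluminium pot (may be absent), same shape, hook and origin as the green ones: 78 mm tall, 68 mm collar. It starts hanging upright on the rail, its hook (own +x) over the bar, underside 45 mm above the bench; it comes off when lifted straight up by more than 12 mm. Grip across the collar along the rail's length.
- metal_3: Bare aluminium pot (may be absent), same shape, hook and origin as the green ones: 78 mm tall, 68 mm collar. It starts hanging upright on the rail, its hook (own +x) over the bar, underside 45 mm above the bench; it comes off when lifted straight up by more than 12 mm. Grip across the collar along the rail's length.
- saucer: Brown ceramic planter saucer lying on the bench, loose, about 600 g: 130 mm across the rim, 18 mm high, flat inner floor about 100 mm across and 6 mm above its underside. Origin: centre of the underside, z up.
- rail: Fixed low pot rail: a dark steel bar 420 mm long (along its own y), 8 mm thick, its top 119 mm above the bench, on two wooden posts at its ends with feet 120 mm long; a wooden spacer bar below it, 18 mm in front of the steel bar's face, keeps the hanging pots upright. Pots hang on its own -x side, their axes 44 mm in front of the bar. Origin: on the bench under the middle of the bar.
- flashlight: White plastic flashlight lying on the bench, 172 mm long along its own x, 44 mm high. Bystander. Origin: centre of the underside.
- shoe_horn: Stainless steel shoe horn lying on the bench, about 200 mm long along its own x, 36 mm wide, 5 mm high. Bystander. Origin: centre of the underside.
- tin: Small round aluminium tin with a twist cap, 68 mm across, 46 mm high, smooth upright sides, about 150 g; it starts standing in the saucer. Origin: centre of the underside.
- mat: Round cork mat, fixed flat on the bench, 124 mm across, 4 mm thick. Origin: centre of the underside.

How it is judged (in metres and radians):
On the way, in this order (a step that is already met when the one before it is completed fails the run):
1. the tin stands upright on the cork mat (horizontal distance between tin and mat below 0.03 m and angle between tin's own z axis and vertical below 0.09 rad and z of tin in the frame of mat between 0.001 and 0.008 m and linear speed of tin below 0.03 m/s), for 0.2 s.
2. all green pots present are nested, fully home and upright, on the saucer (horizontal distance between each of green_1, green_2, green_3 and saucer below 0.025 m and angle between each of green_1, green_2, green_3's own z axis and vertical below 0.09 rad and linear speed of each of green_1, green_2, green_3 below 0.03 m/s and (z of green_1 in the frame of saucer between 0.001 and 0.011 m or z of green_1 in the frame of saucer between 0.029 and 0.039 m or z of green_1 in the frame of saucer between 0.057 and 0.067 m) and (z of green_2 in the frame of saucer between 0.001 and 0.011 m or z of green_2 in the frame of saucer between 0.029 and 0.039 m or z of green_2 in the frame of saucer between 0.057 and 0.067 m) and (z of green_3 in the frame of saucer between 0.001 and 0.011 m or z of green_3 in the frame of saucer between 0.029 and 0.039 m or z of green_3 in the frame of saucer between 0.057 and 0.067 m) and horizontal distance between green_1 and green_2 below 0.012 m and horizontal distance between each of green_1, green_2 and green_3 below 0.012 m), for 0.2 s.
At the end, for the whole second after the job is handed in: Pots upright (5 degrees), at rest, in one stack within 25 mm of the saucer's axis, 12 mm of each other's; lowest on its floor, others fully home (28 mm steps, within 5 mm); aluminium ones above all green ones; saucer flat. Tin upright on the mat, within 30 mm of its centre (all of step 1 and all of step 2 and horizontal distance between each of metal_1, metal_2, metal_3 and saucer below 0.025 m and angle between each of metal_1, metal_2, metal_3's own z axis and vertical below 0.09 rad and linear speed of each of metal_1, metal_2, metal_3 below 0.03 m/s and (z of metal_1 in the frame of saucer between 0.001 and 0.011 m or z of metal_1 in the frame of saucer between 0.029 and 0.039 m or z of metal_1 in the frame of saucer between 0.057 and 0.067 m or z of metal_1 in the frame of saucer between 0.085 and 0.095 m or z of metal_1 in the frame of saucer between 0.113 and 0.123 m or z of metal_1 in the frame of saucer between 0.141 and 0.151 m) and (z of metal_2 in the frame of saucer between 0.001 and 0.011 m or z of metal_2 in the frame of saucer between 0.029 and 0.039 m or z of metal_2 in the frame of saucer between 0.057 and 0.067 m or z of metal_2 in the frame of saucer between 0.085 and 0.095 m or z of metal_2 in the frame of saucer between 0.113 and 0.123 m or z of metal_2 in the frame of saucer between 0.141 and 0.151 m) and (z of metal_3 in the frame of saucer between 0.001 and 0.011 m or z of metal_3 in the frame of saucer between 0.029 and 0.039 m or z of metal_3 in the frame of saucer between 0.057 and 0.067 m or z of metal_3 in the frame of saucer between 0.085 and 0.095 m or z of metal_3 in the frame of saucer between 0.113 and 0.123 m or z of metal_3 in the frame of saucer between 0.141 and 0.151 m) and horizontal distance between each of green_1, green_2, green_3 and metal_1 below 0.012 m and horizontal distance between each of green_1, green_2, green_3, metal_1 and metal_2 below 0.012 m and horizontal distance between each of green_1, green_2, green_3, metal_1, metal_2 and metal_3 below 0.012 m and z of each of metal_1, metal_2, metal_3 in the frame of green_1 above 0.015 m and z of each of metal_1, metal_2, metal_3 in the frame of green_2 above 0.015 m and z of each of metal_1, metal_2, metal_3 in the frame of green_3 above 0.015 m and angle between saucer's own z axis and vertical below 0.06 rad); the robot touches nothing.
It fails at once if the flashlight is moved more than 30 mm (distance of flashlight from where it was at the start of the episode above 0.03 m).
It fails at once if the shoe horn is moved more than 30 mm (distance of shoe_horn from where it was at the start of the episode above 0.03 m).
Of green_1, green_2, green_3 only 2 to 3 are there at a start; the rules pass over those that are not, and their reading is None.
Of metal_1, metal_2, metal_3 only 2 to 3 are there at a start; the rules pass over those that are not, and their reading is None.
At some moment in a run one of tin may be knocked a few centimetres aside while the robot is not near it.
It also fails if it takes over 210 s, if anything falls off the work surface, if the arm or the gripper's body presses on something with over 40 N, if the wrist force passes 120 N, or if a joint passes its speed limit or range.

## Robot

A 6-joint arm with a two-finger parallel gripper is mounted at the origin on the work surface. World frame = base frame: x ahead of the robot, y to its left, z up, the work surface at z = 0. Lengths are in mm, angles in rad, forces in N, time in s.
With the tool pointing down it reaches from about 350 to 925 mm from the base axis. Payload 6.4 kg.
Tool frame: the origin (TCP) lies midway between the tips of the shut fingers; the grasp point (between the pads) lies 19 mm behind it; z points along the fingers, y is the line along which they close (so a half turn about z gives the same grasp; the last joint's range is limited). The gripper opens to 94 mm and grips with 3 to 60 N. Pads are 16 mm wide; open, the fingers measure 119 mm over their backs; the gripper's body (75 mm by 177 mm) begins 78 mm behind the grasp point.
Start: joints at [-1.475, 0.245, 1.558, -0, 1.339, -0.174], TCP at [173.255, -626.495, 165.655] pointing down, gripper open.
Joint ranges: [-3.13, 3.13], [-1.02, 2.26], [0.13, 2.54], [-0.95, 4.09], [0.21, 2.88], [-2.74, 2.74]. Speed limits (rad/s): [2.57, 2.57, 3.14, 3.14, 3.14, 3.14].

## Interface

Orientations are given as a unit quaternion [w, x, y, z].
In Python, from rig import * gives the robot as it stands. The module is installed in compiled form; this text tells all that it offers.
- The arm moves only by the tool servo_tool, never from a script. Its argument "moves" is a list of rows, each an object of numbers: "jaw": the finger opening in mm, from 0 to 94; "dx", "dy", "dz": the shift along the tool's x, y, z scaled (see below); "roll": the turn about the tool's z scaled (see below). In form: [{"jaw": .., "dx": .., "dy": .., "dz": .., "roll": ..}, ...]. A call has 1 to 5 rows; each row shifts and turns the commanded pose from where the row before left it, along the tool's axes as they then stand; what a row does not reach is not made up. The controller multiplies each number of a shift by 10 cm and each number of a turn by 30 degrees. A row lasts 1/8 s, in which the tool goes at most 62.5 mm and 10.7 degrees, less where a joint would pass 70% of its speed; a pose out of reach is approached as far as the arm can. A call with a number of a shift or a turn outside -1 to 1 is refused whole. A call with a gripper value outside its range is refused whole. The fingers move at their own pace and stop on an object; "grip_force" is the grip in N (left out, the last holds). Time passes only in rows, so rows that do not move let the fingers close. It gives the time, the measured TCP pose, the force, the opening and the grip force at its end, in the units of the state.
- get_obs(): the state, without advancing time (a new reading comes with each control period).
- get_image(name): name is "side" or "top"; returns the picture (420x560x3 uint8, red, green, blue); there is no depth.
- camera_model(name): a dict with "fx", "fy", "cx", "cy" (pixels), "R" (3x3) and "t" (3): a world point X has camera coordinates R X + t. Camera axes: x right, y down, z forward; pixel columns grow to the right and rows downward; lengths in mm; the calibration is good to about 2 mm. A picture is of the moment at which its call begins. camera_model takes no time and is no camera call.
- job_done(): hands the job in; it is judged then, once.
Trained networks look in the newest picture that a camera, given by its name, has taken for a name from the list of things; names that differ only in an ending like _2 or _b are one class to them, and where a whole thing is asked for, a point or a joint stands for the part that bears it (a point fixed in the world has none). Each returns a list of dicts, best first, with "p" (0 to 1); they miss things now and then, are a little off and sometimes report something else, mostly with a low value. They report only what shows in the picture. A call takes as long as a camera call.
- find_in(camera, query): "location" ([column, row] in pixels, amid what is visible of it).
The state is a dict: "time": time; "joints": joint angles; "joint_vel": joint speeds; "tau": joint torques, N m; "eef_pos": TCP position; "ee_rot": TCP orientation; "ft_force": force on the tool from outside, world axes, zero at the start; "torque": the same for the moment, N m; "gripper_width": finger opening in mm; "gripper_force": force on a finger pad.
Only numpy, scipy, OpenCV 4.12 (cv2) and the standard library are available. Lean on these libraries where they do the work, as an engineer would, in place of code of your own. Each camera call takes 0.05 s, during which the arm holds its last target. There are 200 camera calls.

## Working session

There is one attempt and no reset: what is moved stays moved. The work goes in short steps, Python scripts to look and compute and a tool call to move; the robot and the scene stay as the last step left them, time stands still between calls to the robot, and variables do not carry over. Pictures are saved under pics/ and viewed, at most 14 in all, crops included, and the job is handed in when it is done.

Besides the shell and the picture viewer there is one more tool, called after "Call:" in YAML: its name, and indented under it one key for each argument. servo_tool: Moves the arm, as the interface text tells. Shifts and turns lie within -1 to 1; 1 stands for 10 cm of shift or 30 degrees of turn. Its arguments: {"type":"object","properties":{"moves":{"type":"array","items":{"type":"object","properties":{"jaw":{"type":"number"},"dx":{"type":"number"},"dy":{"type":"number"},"dz":{"type":"number"},"roll":{"type":"number"}}}},"grip_force":{"type":"number"}},"required":["moves"]}

```bash
mkdir -p pics; cat > h.py <<'E'
from rig import *
import numpy as np, cv2
def snap(c,n):
    im=get_image(c); cv2.imwrite(f'pics/{n}.png',cv2.cvtColor(im,cv2.COLOR_RGB2BGR)); return im
def px2w(c,u,v,z):
    m=camera_model(c);R=np.array(m['R']);t=np.array(m['t'])
    C=-R.T@t; d=R.T@np.array([(u-m['cx'])/m['fx'],(v-m['cy'])/m['fy'],1]); return (C+d*(z-C[2])/d[2]).round(1)
def w2px(c,X):
    m=camera_model(c);p=np.array(m['R'])@np.array(X,float)+np.array(m['t']);return (np.array([m['fx']*p[0]/p[2]+m['cx'],m['fy']*p[1]/p[2]+m['cy']])).round(1)
E
python3 - <<'E'
from h import *
snap('top','t0');snap('side','s0')
o=get_obs();print(o['time'],o['eef_pos'],o['ee_rot'],o['gripper_width'])
for c in('top','side'):
    m=camera_model(c);print(c,m['fx'],-np.array(m['R']).T@np.array(m['t']),np.array(m['R']).round(2).tolist())
for q in ['green_1','metal_1','saucer','tin','mat','flashlight','shoe_horn','rail']:
    print(q,[(np.round(r['location'],1).tolist(),round(r['p'],2)) for r in find_in('top',q)])
E
```

```text
0.1 [ 173.18194675 -625.91168757  164.70261827] [-8.23637078e-04  9.90915793e-01  1.34481269e-01  1.92159128e-05] 93.57598530111166
top 542.2795656157105 [ 3.32786652e+02 -1.54160795e+00  1.78745712e+03] [[-0.0, -1.0, -0.0], [-1.0, 0.0, -0.09], [0.09, 0.0, -1.0]]
side 394.84704002701005 [ 72.27175624 476.97475193 768.1131753 ] [[-0.74, -0.67, -0.0], [-0.49, 0.54, -0.68], [0.46, -0.5, -0.73]]
green_1 [([367.9, 250.9], 0.91), ([330.7, 231.4], 0.78), ([264.3, 158.3], 0.72), ([218.9, 237.4], 0.67)]
metal_1 [([259.1, 164.3], 0.87), ([296.1, 163.1], 0.75), ([218.7, 167.4], 0.56)]
saucer [([185.5, 265.2], 0.73)]
tin [([175.6, 259.7], 0.86), ([139.4, 203.2], 0.34)]
mat [([276.1, 226.7], 0.74)]
flashlight [([136.6, 203.1], 0.8)]
shoe_horn [([408.3, 187.3], 0.88)]
rail [([249.7, 157.3], 0.71)]
```

View pics/t0.png

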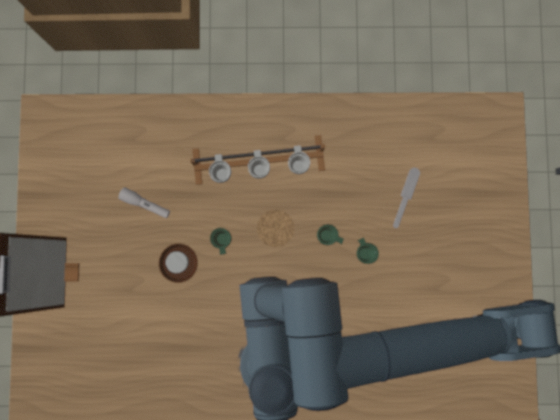

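View pics/s0.png

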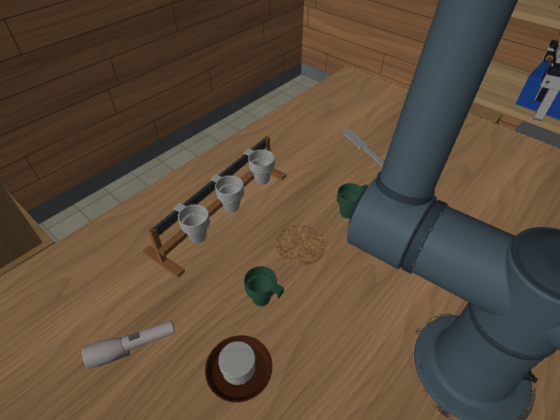

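The picture shows 3 green pots (top view at 221,238; 328,235; 367,252), 3 hanging pots (220,172; 259,168; 299,162), the saucer with the tin (178,263) and the mat (276,228). I'll refine these by silhouette fits.

```bash
cat >> h.py <<'E'
from scipy.optimize import minimize
def hull(c,pts,S,off,m):
    p=np.array([w2px(c,q) for q in pts]); p=((p+0.5-off)*S).astype(np.int32)
    cv2.fillPoly(m,[cv2.convexHull(p)],1)
def circ(x,y,z,r): a=np.linspace(0,2*np.pi,32); return [(x+r*np.cos(t),y+r*np.sin(t),z) for t in a]
def render(c,x,y,yaw,z0,off,shape,S):
    m=np.zeros(shape,np.uint8)
    for z1,r1,z2,r2 in((78,34,50,34),(50,28.5,0,19)): hull(c,circ(x,y,z0+z1,r1)+circ(x,y,z0+z2,r2),S,off,m)
    u=np.array([np.cos(yaw),np.sin(yaw)]);n=np.array([-u[1],u[0]])
    for a,b,lo in((30,52,74),(48,52,62)):
        hull(c,[(x+d*u[0]+s*n[0],y+d*u[1]+s*n[1],z0+z) for d in(a,b) for s in(-10,10) for z in(78,lo)],S,off,m)
    return m
def fitpot(c,mask,x,y,z0,yaws,S=6,W=24):
    u=w2px(c,(x,y,z0+60)).round(); off=u-W
    i=off.astype(int); cr=mask[i[1]:i[1]+2*W,i[0]:i[0]+2*W].astype(np.uint8)
    cr=cv2.resize(cr*255,None,fx=S,fy=S,interpolation=cv2.INTER_LINEAR)>127
    def f(p):
        m=render(c,p[0],p[1],p[2],z0,i,cr.shape,S)>0
        return 1-(m&cr).sum()/(m|cr).sum()
    best=min((minimize(f,[x,y,a],method='Nelder-Mead',options=dict(initial_simplex=[[x,y,a],[x+8,y,a],[x,y+8,a],[x,y,a+.4]],maxiter=60)) for a in yaws),key=lambda r:r.fun)
    return best.x[:2].round(1),np.degrees(best.x[2]).round(),round(best.fun,3)
E
python3 - <<'E'
from h import *
im=cv2.imread('pics/t0.png'); hsv=cv2.cvtColor(im,cv2.COLOR_BGR2HSV)
g=(hsv[...,0]>50)&(hsv[...,0]<95)&(hsv[...,1]>80)
for u,v in((221,238),(328,235),(367,252)):
    x,y,_=px2w('top',u,v,65); print('g',x,y,fitpot('top',g,x,y,0,np.arange(0,6.28,1.05)))
b,gg,r=[im[...,k].astype(int) for k in range(3)]
mt=(r-b<18)&(gg>85)
for u,v in((220,172),(259,168),(299,162)):
    x,y,_=px2w('top',u,v,110); print('m',x,y,fitpot('top',mt,x,y,45,[0.1]))
def cen(mask,u,v,W,z):
    mm=np.zeros(mask.shape,np.uint8);mm[v-W:v+W,u-W:u+W]=mask[v-W:v+W,u-W:u+W]
    c=max(cv2.findContours(mm,0,1)[0],key=cv2.contourArea);h=cv2.convexHull(c)
    e=cv2.fitEllipse(h);return e, px2w('top',*e[0],z)
print('tin',cen((r-b<25)&(gg>110),177,263,16,50))
print('saucer',cen(gg<62,179,263,26,15))
print('mat', px2w('top',276.1,228,4), 'bar ends',px2w('top',194,160.5,119),px2w('top',324,148.5,119))
crop=cv2.resize(im[130:290,110:400],None,fx=2.75,fy=2.75,interpolation=cv2.INTER_CUBIC);cv2.imwrite('pics/c0.png',crop)
E
```

```text
Traceback (most recent call last):
  File "h.py", line 29, in fitpot
    best=min((minimize(f,[x,y,a],method='Nelder-Mead',options=dict(initial_simplex=[[x,y,a],[x+8,y,a],[x,y+8,a],[x,y,a+.4]],maxiter=60)) for a in yaws),key=lambda r:r.fun)
  File "h.py", line 29, in <genexpr>
    best=min((minimize(f,[x,y,a],method='Nelder-Mead',options=dict(initial_simplex=[[x,y,a],[x+8,y,a],[x,y+8,a],[x,y,a+.4]],maxiter=60)) for a in yaws),key=lambda r:r.fun)
              ~~~~~~~~^^^^^^^^^^^^^^^^^^^^^^^^^^^^^^^^^^^^^^^^^^^^^^^^^^^^^^^^^^^^^^^^^^^^^^^^^^^^^^^^^^^^^^^^^^^^^^^^^^^^^^^^^^^^^^^^^^
  File "h.py", line 27, in f
    m=render(c,p[0],p[1],p[2],z0,i,cr.shape,S)>0
      ~~~~~~^^^^^^^^^^^^^^^^^^^^^^^^^^^^^^^^^^
  File "h.py", line 17, in render
    for z1,r1,z2,r2 in((78,34,50,34),(50,28.5,0,19)): hull(c,circ(x,y,z0+z1,r1)+circ(x,y,z0+z2,r2),S,off,m)
                                                      ~~~~^^^^^^^^^^^^^^^^^^^^^^^^^^^^^^^^^^^^^^^^^^^^^^^^^
  File "h.py", line 12, in hull
    p=np.array([w2px(c,q) for q in pts]); p=((p+0.5-off)*S).astype(np.int32)
                ~~~~^^^^^
  File "h.py", line 9, in w2px
    m=camera_model(c);p=np.array(m['R'])@np.array(X,float)+np.array(m['t']);return (np.array([m['fx']*p[0]/p[2]+m['cx'],m['fy']*p[1]/p[2]+m['cy']])).round(1)
ValueError: time passes only in moves, steps and waits
```

```bash
python3 - <<'E'
s=open('h.py').read()
s=s.replace("import numpy as np, cv2","import numpy as np, cv2\nfrom functools import lru_cache\ncamera_model=lru_cache(camera_model)").replace("p[1]/p[2]+m['cy']])).round(1)","p[1]/p[2]+m['cy']]))")
open('h.py','w').write(s)
E
cat > m.py <<'E'
from h import *
def load(n):
    im=cv2.imread(n);hsv=cv2.cvtColor(im,cv2.COLOR_BGR2HSV)
    g=(hsv[...,0]>50)&(hsv[...,0]<95)&(hsv[...,1]>80)
    b,gg,r=[im[...,k].astype(int) for k in range(3)]
    return im,g,(r-b<18)&(gg>85),b,gg,r
def cen(mask,u,v,W,z):
    mm=np.zeros(mask.shape,np.uint8);mm[v-W:v+W,u-W:u+W]=mask[v-W:v+W,u-W:u+W]
    c=max(cv2.findContours(mm,0,1)[0],key=cv2.contourArea);h=cv2.convexHull(c)
    e=cv2.fitEllipse(h);return e, px2w('top',*e[0],z)
E
python3 - <<'E'
from m import *
im,g,mt,b,gg,r=load('pics/t0.png')
crop=cv2.resize(im[130:290,110:400],None,fx=2.75,fy=2.75,interpolation=cv2.INTER_CUBIC);cv2.imwrite('pics/c0.png',crop)
for u,v in((221,238),(328,235),(367,252)):
    x,y,_=px2w('top',u,v,65); print('g',x,y,fitpot('top',g,x,y,0,np.arange(0,6.28,1.05)))
for u,v in((220,172),(259,168),(299,162)):
    x,y,_=px2w('top',u,v,110); print('m',x,y,fitpot('top',mt,x,y,45,[0.1]))
print('tin',cen((r-b<25)&(gg>110),177,263,16,50))
print('saucer',cen(gg<62,179,263,26,15))
print('mat', px2w('top',276.1,228,4), 'bar ends',px2w('top',194,160.5,119),px2w('top',324,148.5,119))
E
```

```text
g 406.0 165.0 (array([406., 165.]), np.float64(0.0), np.float64(1.0))
g 414.1 -174.9 (array([ 414.1, -174.9]), np.float64(0.0), np.float64(1.0))
g 359.8 -297.7 (array([ 359.8, -297.7]), np.float64(0.0), np.float64(1.0))
m 610.5 164.7 (array([614.2, 165.6]), np.float64(6.0), np.float64(0.149))
m 622.6 42.7 (array([627.2,  44.4]), np.float64(6.0), np.float64(0.129))
m 641.0 -82.6 (array([639.9, -81.8]), np.float64(7.0), np.float64(0.115))
tin (((176.09341430664062, 261.8021545410156), (20.439077377319336, 21.311206817626953), 53.72911834716797), array([331.3, 309.5,  50. ]))
saucer (((177.63632202148438, 262.60040283203125), (36.86417007446289, 37.552669525146484), 26.441587448120117), array([328.6, 310.8,  15. ]))
mat [440.8 -10.5   4. ] bar ends [645.6 245.  119. ] [ 681.7 -160.6  119. ]
```

View pics/c0.png

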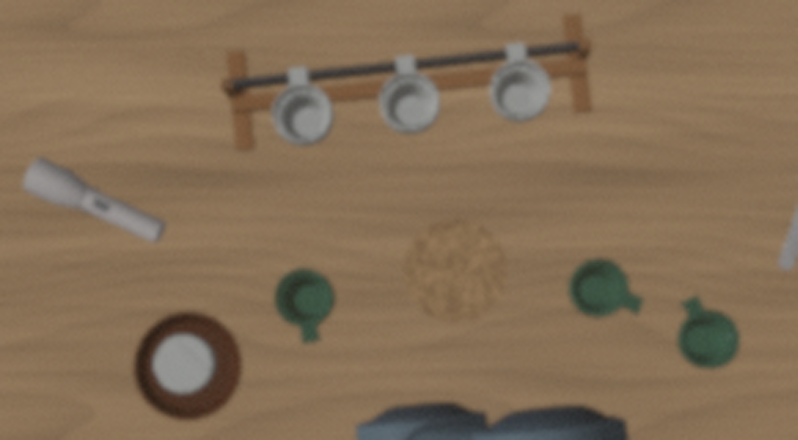

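```bash
python3 - <<'E'
from m import *
im,g,mt,b,gg,r=load('pics/t0.png')
print(im[238,221],im[232,221],im[244,228])
g=(gg-r>8)
for u,v in((221,238),(328,235),(367,252)):
    x,y,_=px2w('top',u,v,65); print('g',x,y,fitpot('top',g,x,y,0,np.arange(0,6.28,1.05)))
for T in(62,70,80): print('saucer',cen(gg<T,179,263,26,17))
for T in(15,25,35): print('tin',cen((r-b<T)&(gg>100),177,263,16,52))
E
sed -i 's/g=(hsv.*$/g=im[...,1].astype(int)-im[...,2]>8/' m.py
```

```text
[66 83 61] [43 54 45] [62 80 74]
g 406.0 165.0 (array([402.5, 167. ]), np.float64(194.0), np.float64(0.313))
g 414.1 -174.9 (array([ 415.4, -173.9]), np.float64(243.0), np.float64(0.245))
g 359.8 -297.7 (array([ 357.6, -298.8]), np.float64(24.0), np.float64(0.226))
saucer (((177.63632202148438, 262.60040283203125), (36.86417007446289, 37.552669525146484), 26.441587448120117), array([328.6, 310.4,  17. ]))
saucer (((177.68309020996094, 262.6372985839844), (37.57852554321289, 38.217994689941406), 41.82249450683594), array([328.5, 310.2,  17. ]))
saucer (((177.735107421875, 262.62469482421875), (38.43424987792969, 38.9987678527832), 37.68870544433594), array([328.6, 310.1,  17. ]))
tin (((176.1998291015625, 261.8467102050781), (21.227964401245117, 21.62519073486328), 75.46331787109375), array([331.1, 308.8,  52. ]))
tin (((176.1541290283203, 261.8360900878906), (21.192848205566406, 21.733034133911133), 83.45185089111328), array([331.2, 309. ,  52. ]))
tin (((176.1541290283203, 261.8360900878906), (21.192848205566406, 21.733034133911133), 83.45185089111328), array([331.2, 309. ,  52. ]))
```

Call:
servo_tool:
  moves:
    - {"jaw": 94, "dz": -0.5, "roll": 0.317}
    - {"dz": -0.4}
    - {"dx": 0.35, "dy": -0.43}
    - {"dx": 0.35, "dy": -0.43}
    - {"dx": 0.35, "dy": -0.43}

```text
$.moves[0]: bad value
```

Call:
servo_tool:
  moves:
    - {"dx": 0.35, "dy": -0.43}
    - {"dx": 0.35, "dy": -0.43}
    - {"dx": 0.35, "dy": -0.43}
    - {"dx": 0.35, "dy": -0.43}
    - {"dx": 0.35, "dy": -0.43}

```text
$.moves[0]: bad value
```

Call:
servo_tool:
  moves:
    - {"dx": 0.1, "dy": -0.5}
    - {"dx": 0.1, "dy": -0.5}
    - {"dx": 0.1, "dy": -0.5}
    - {"dx": 0.1, "dy": -0.5}
    - {"dx": 0.1, "dy": -0.5}

```text
$.moves[0]: bad value
```

```bash
cat >> h.py <<'E'
def state():
    o=get_obs();w,x,y,z=o['ee_rot'];ex=np.array([1-2*(y*y+z*z),2*(x*y+w*z)])
    a=np.degrees(np.arctan2(ex[1],ex[0]));return o,a
def plan(*targets,a=None,x0=None):
    o,a0=state();p=np.array(o['eef_pos']) if x0 is None else np.array(x0,float)
    print('t',round(o['time'],2),'pos',p.round(1),'a',round(a0,1),'w',round(o['gripper_width'],1),'F',np.round(o['ft_force'],1),'gf',round(float(np.max(o['gripper_force'])),1),'j6',round(np.degrees(o['joints'][5])))
    A=np.radians(a0 if a is None else a);c,s=np.cos(A),np.sin(A)
    for T in targets:
        d=np.array(T)-p;print(' ->',T,'dx %.3f dy %.3f dz %.3f'%((d[0]*c+d[1]*s)/100,(d[0]*s-d[1]*c)/100,-d[2]/100));p=np.array(T,float)
E
python3 - <<'E'
from m import *
plan((331,309,250),(331,309,28))
im,g,mt,b,gg,r=load('pics/t0.png')
for k in(0,8):
  g=(r-gg<k)
  for u,v in((221,238),(328,235),(367,252)):
    x,y,_=px2w('top',u,v,65); print('g',x,y,fitpot('top',g,x,y,0,np.arange(0,6.28,1.05)))
E
```

```text
t 0.5 pos [ 173.3 -626.5  165.6] a 15.5 w 93.9 F [ 0.1 -0.1  0.6] gf 0.0 j6 -10
 -> (331, 309, 250) dx 4.014 dy -8.596 dz -0.844
 -> (331, 309, 28) dx 0.000 dy 0.000 dz 2.220
g 406.0 165.0 (array([406.2, 165.5]), np.float64(188.0), np.float64(0.161))
g 414.1 -174.9 (array([ 415.2, -171.1]), np.float64(247.0), np.float64(0.138))
g 359.8 -297.7 (array([ 357.5, -298.3]), np.float64(28.0), np.float64(0.138))
g 406.0 165.0 (array([406.2, 167.3]), np.float64(191.0), np.float64(0.071))
g 414.1 -174.9 (array([ 416.4, -172.4]), np.float64(246.0), np.float64(0.058))
g 359.8 -297.7 (array([ 356.5, -298. ]), np.float64(26.0), np.float64(0.056))
```

Call:
servo_tool:
  moves:
    - {"jaw": 94, "dx": 0, "dy": 0, "dz": -0.5, "roll": 0.317}
    - {"jaw": 94, "dx": 0, "dy": 0, "dz": -0.4, "roll": 0}
    - {"jaw": 94, "dx": 0.35, "dy": -0.43, "dz": 0, "roll": 0}
    - {"jaw": 94, "dx": 0.35, "dy": -0.43, "dz": 0, "roll": 0}
    - {"jaw": 94, "dx": 0.35, "dy": -0.43, "dz": 0, "roll": 0}

```text
time: 1.12
eef_pos: [265.0, -485.9, 255.8]
ee_rot: [0.0, 0.999, 0.052, 0.0]
ft_force: [1.0, 0.1, -0.1]
gripper_width: 93.9
gripper_force: 0.0
```

Call:
servo_tool:
  moves:
    - {"jaw": 94, "dx": 0.35, "dy": -0.43, "dz": 0, "roll": 0}
    - {"jaw": 94, "dx": 0.35, "dy": -0.43, "dz": 0, "roll": 0}
    - {"jaw": 94, "dx": 0.35, "dy": -0.43, "dz": 0, "roll": 0}
    - {"jaw": 94, "dx": 0.35, "dy": -0.43, "dz": 0, "roll": 0}
    - {"jaw": 94, "dx": 0.35, "dy": -0.43, "dz": 0, "roll": 0}

```text
time: 1.75
eef_pos: [416.9, -253.8, 256.0]
ee_rot: [0.0, 0.999, 0.052, 0.0]
ft_force: [0.4, -0.3, -1.3]
gripper_width: 94.2
gripper_force: 0.0
```

Call:
servo_tool:
  moves:
    - {"jaw": 94, "dx": 0.1, "dy": -0.5, "dz": 0, "roll": 0}
    - {"jaw": 94, "dx": 0.1, "dy": -0.5, "dz": 0, "roll": 0}
    - {"jaw": 94, "dx": 0.1, "dy": -0.5, "dz": 0, "roll": 0}
    - {"jaw": 94, "dx": 0.1, "dy": -0.5, "dz": 0, "roll": 0}
    - {"jaw": 94, "dx": 0.1, "dy": -0.5, "dz": 0, "roll": 0}

```text
time: 2.38
eef_pos: [439.9, 0.1, 256.0]
ee_rot: [0.0, 0.999, 0.052, 0.001]
ft_force: [1.6, 0.2, 0.5]
gripper_width: 93.9
gripper_force: 0.0
```

```bash
python3 -c "
from h import *
plan((331,309,250),(331,309,28))"
```

```text
t 2.38 pos [4.399e+02 1.000e-01 2.560e+02] a 5.9 w 93.9 F [1.6 0.2 0.5] gf 0.0 j6 69
 -> (331, 309, 250) dx -0.764 dy -3.185 dz 0.060
 -> (331, 309, 28) dx 0.000 dy 0.000 dz 2.220
```

Call:
servo_tool:
  moves:
    - {"jaw": 94, "dx": -0.127, "dy": -0.53, "dz": 0, "roll": 0}
    - {"jaw": 94, "dx": -0.127, "dy": -0.53, "dz": 0, "roll": 0}
    - {"jaw": 94, "dx": -0.127, "dy": -0.53, "dz": 0, "roll": 0}
    - {"jaw": 94, "dx": -0.127, "dy": -0.53, "dz": 0, "roll": 0}
    - {"jaw": 94, "dx": -0.127, "dy": -0.53, "dz": 0, "roll": 0}

```text
time: 3.0
eef_pos: [348.5, 257.1, 256.0]
ee_rot: [-0.0, 0.999, 0.052, 0.001]
ft_force: [1.0, -0.7, -0.3]
gripper_width: 93.9
gripper_force: 0.0
```

Call:
servo_tool:
  moves:
    - {"jaw": 94, "dx": -0.127, "dy": -0.53, "dz": 0, "roll": 0}
    - {"jaw": 94, "dx": 0, "dy": 0, "dz": 0.5, "roll": 0}
    - {"jaw": 94, "dx": 0, "dy": 0, "dz": 0.5, "roll": 0}
    - {"jaw": 94, "dx": 0, "dy": 0, "dz": 0.5, "roll": 0}

```text
time: 3.5
eef_pos: [331.1, 307.2, 104.5]
ee_rot: [-0.0, 0.999, 0.052, 0.001]
ft_force: [1.1, -0.0, 0.0]
gripper_width: 93.9
gripper_force: 0.0
```

```bash
python3 - <<'E'
from m import *
plan((331,309,28))
snap('top','t1');im,g,mt,b,gg,r=load('pics/t1.png')
s=snap('side','s1');print([ (w2px('side',(331,309,52)),[ (np.round(q['location']),q['p']) for q in find_in('side','tin')])])
E
```

```text
t 3.5 pos [331.1 307.2 104.5] a 6.0 w 93.9 F [ 1.1 -0.   0. ] gf 0.0 j6 112
 -> (331, 309, 28) dx 0.001 dy -0.018 dz 0.765
[(array([236.28835552, 358.92536257]), [(array([236., 364.]), 0.69), (array([353., 139.]), 0.21)])]
```

View pics/s1.png

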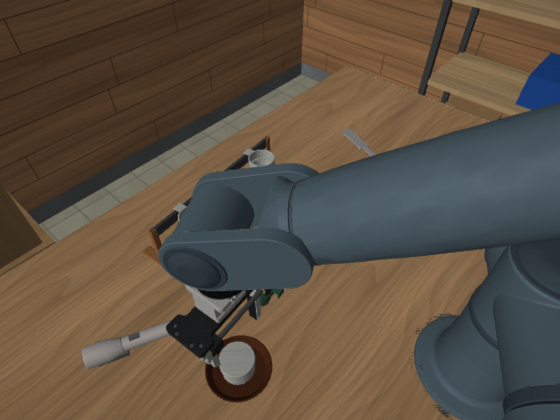

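The gripper is above the tin, and the tin's top at (236,358) matches the projected position. I'll descend and grip.

Call:
servo_tool:
  moves:
    - {"jaw": 94, "dx": 0, "dy": -0.018, "dz": 0.4, "roll": 0}
    - {"jaw": 94, "dx": 0, "dy": 0, "dz": 0.37, "roll": 0}
    - {"jaw": 50, "dx": 0, "dy": 0, "dz": 0, "roll": 0}
    - {"jaw": 50, "dx": 0, "dy": 0, "dz": 0, "roll": 0}
    - {"jaw": 50, "dx": 0, "dy": 0, "dz": 0, "roll": 0}
  grip_force: 25

```text
time: 4.28
eef_pos: [332.9, 309.7, 31.2]
ee_rot: [-0.001, 0.999, 0.052, 0.002]
ft_force: [-0.0, -0.1, -0.0]
gripper_width: 67.5
gripper_force: 0.0
```

Call:
servo_tool:
  moves:
    - {"jaw": 50, "dx": 0, "dy": 0, "dz": 0, "roll": 0}
    - {"jaw": 50, "dx": 0, "dy": 0, "dz": 0, "roll": 0}
    - {"jaw": 50, "dx": 0, "dy": 0, "dz": -0.1, "roll": 0}

```text
time: 4.65
eef_pos: [330.3, 308.3, 38.5]
ee_rot: [0.0, 0.999, 0.052, -0.001]
ft_force: [0.2, 0.3, 0.9]
gripper_width: 50.1
gripper_force: 0.0
```

```bash
python3 -c "
from h import *
plan((331,309,150),(441,-9,150),(441,-9,27))"
```

```text
t 4.65 pos [330.3 308.3  38.5] a 5.9 w 50.1 F [0.2 0.3 0.9] gf 0.0 j6 113
 -> (331, 309, 150) dx 0.007 dy -0.006 dz -1.115
 -> (441, -9, 150) dx 0.764 dy 3.277 dz -0.000
 -> (441, -9, 27) dx 0.000 dy 0.000 dz 1.230
```

```bash
python3 - <<'E'
from m import *
snap('side','s2'); print(get_obs()['gripper_width'],w2px('side',(331,309,52)),[ (np.round(q['location']),q['p']) for q in find_in('side','tin')])
im=cv2.imread('pics/s2.png');cv2.imwrite('pics/s2c.png',cv2.resize(im[270:420,130:330],None,fx=4,fy=4))
E
```

```text
49.958389306715226 [236.28835552 358.92536257] [(array([239., 366.]), 0.71)]
```

View pics/s2c.png

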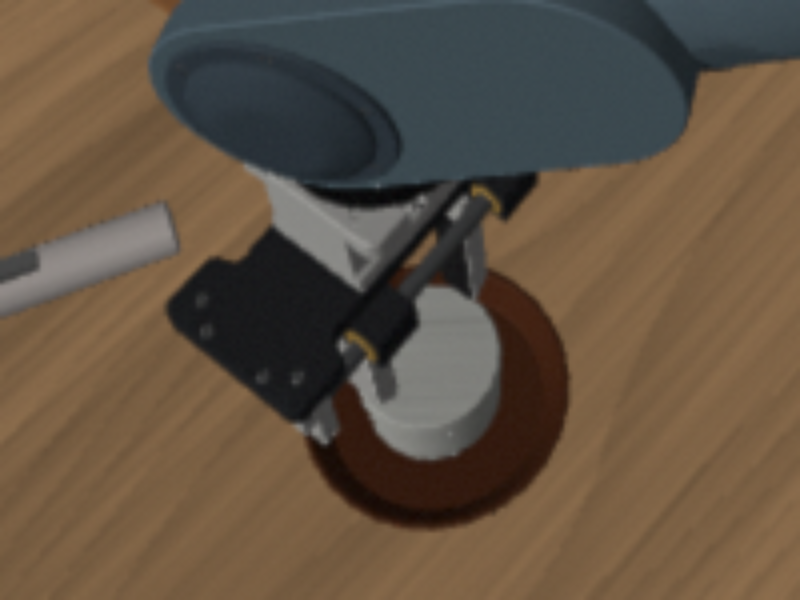

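```bash
python3 - <<'E'
from m import *
print('tin',px2w('side',239,355,52)); im=cv2.imread('pics/s2.png')
for f in((226,368),(249,341)): print(px2w('side',*f,38.5),px2w('side',*f,57))
p=np.array(get_obs()['eef_pos'])
for s in(-25,25): print(w2px('side',p+[s*.1,-s*.995,0]))
print(w2px('side',p))
# old tin from s1
print(px2w('side',237.5,357,52), px2w('side',238.5,367.5,18))
E
```

```text
tin [332.6 300.5  52. ]
[337.6 330.4  38.5] [330.9 334.1  57. ]
[343.2 264.8  38.5] [336.3 270.2  57. ]
[227.46268386 372.13920088]
[244.91645216 350.83741422]
[236.3508683  361.29144551]
[332. 305.  52.] [328.1 309.7  18. ]
```

Call:
servo_tool:
  moves:
    - {"jaw": 94, "dx": 0, "dy": 0, "dz": 0, "roll": 0}
    - {"jaw": 94, "dx": 0, "dy": 0, "dz": 0, "roll": 0}
    - {"jaw": 94, "dx": 0, "dy": 0, "dz": 0, "roll": 0}
    - {"jaw": 94, "dx": 0, "dy": 0, "dz": -0.3, "roll": 0}
    - {"jaw": 94, "dx": 0, "dy": 0, "dz": -0.5, "roll": 0}

```text
time: 5.38
eef_pos: [329.3, 307.7, 117.7]
ee_rot: [0.001, 0.999, 0.052, -0.002]
ft_force: [1.0, -0.4, 0.6]
gripper_width: 93.3
gripper_force: 0.0
```

Call:
servo_tool:
  moves:
    - {"jaw": 94, "dx": 0.2, "dy": 0.5, "dz": -0.1, "roll": 0}
    - {"jaw": 94, "dx": 0.2, "dy": 0.5, "dz": -0.1, "roll": 0}
    - {"jaw": 94, "dx": 0.2, "dy": 0.5, "dz": -0.1, "roll": 0}
    - {"jaw": 94, "dx": 0.2, "dy": 0.5, "dz": 0, "roll": 0}

```text
time: 5.88
eef_pos: [432.5, 116.5, 149.7]
ee_rot: [-0.0, 0.999, 0.052, 0.001]
ft_force: [1.3, 0.5, -0.2]
gripper_width: 94.3
gripper_force: 0.0
```

```bash
python3 - <<'E'
from m import *
snap('side','s3');snap('top','t3');im,g,mt,b,gg,r=load('pics/t3.png')
print('tin',cen((r-b<25)&(gg>100),177,263,20,52))
print('sau',cen(gg<80,179,263,26,17))
plan()
a=cv2.imread('pics/s3.png')[290:420,150:330];c=im[220:300,130:230]
cv2.imwrite('pics/s3c.png',np.hstack([cv2.resize(a,None,fx=2.4,fy=2.4),cv2.resize(c,(360,312)) ]))
E
```

```text
tin (((176.1847686767578, 261.8359069824219), (21.208240509033203, 21.606815338134766), 70.92879486083984), array([331.2, 308.9,  52. ]))
sau (((177.6986083984375, 262.6239013671875), (38.64340591430664, 39.08671188354492), 28.697359085083008), array([328.6, 310.2,  17. ]))
t 5.97 pos [433.2 114.5 149.1] a 5.6 w 94.0 F [1.1 0.3 0. ] gf 0.0 j6 85
```

View pics/s3c.png

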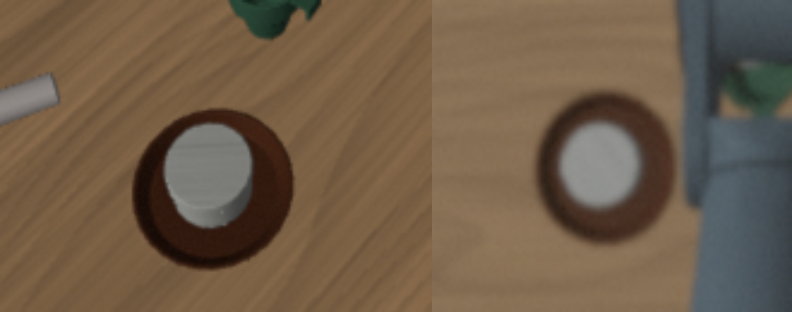

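```bash
python3 - <<'E'
from m import *
o,a=state();p=np.array(o['eef_pos']);A=np.radians(a);ey=np.array([np.sin(A),-np.cos(A),0]);ex=np.array([np.cos(A),np.sin(A),0])
im=cv2.imread('pics/s3.png')
im=cv2.resize(im,None,fx=3,fy=3)
for s in(-47,0,47):
    q=w2px('side',p+s*ey)*3; cv2.circle(im,tuple(int(v) for v in q),5,(0,0,255),-1);print(q/3)
u=(w2px('side',p)*3).astype(int);cv2.imwrite('pics/s3d.png',im[max(0,u[1]-300):u[1]+300,max(0,u[0]-400):u[0]+400])
E
```

```text
[252.39701686 251.05989173]
[267.02066298 236.20000924]
[280.74017538 222.25886622]
```

View pics/s3d.png

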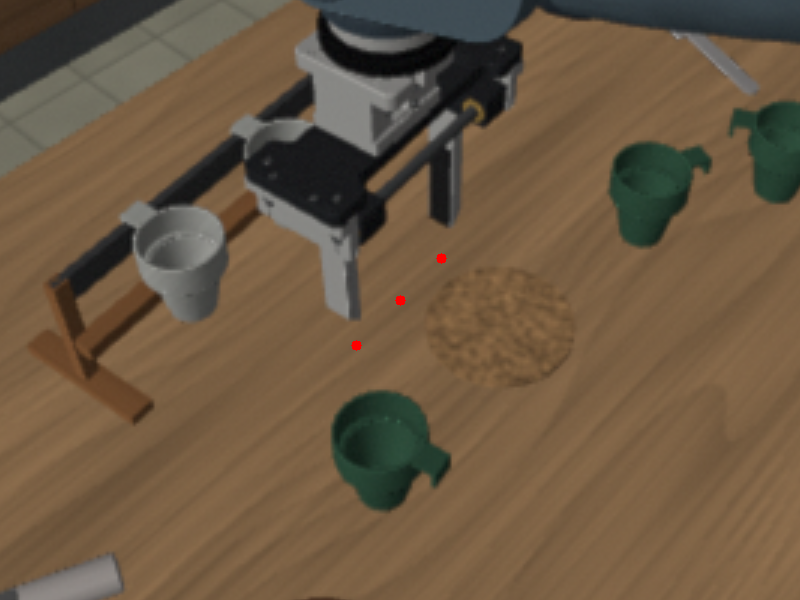

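The gripper shows about 10 px above where the reported TCP projects (dots), so its true height looks roughly 20+ mm off. The tin was not touched. I'll probe the free bench gently to settle this.

Call:
servo_tool:
  moves:
    - {"jaw": 94, "dx": 0.365, "dy": 0.215, "dz": 0, "roll": 0}
    - {"jaw": 94, "dx": 0.365, "dy": 0.215, "dz": 0, "roll": 0}
    - {"jaw": 94, "dx": 0, "dy": 0, "dz": 0.5, "roll": 0}
    - {"jaw": 94, "dx": 0, "dy": 0, "dz": 0.5, "roll": 0}
    - {"jaw": 94, "dx": 0, "dy": 0, "dz": 0.2, "roll": 0}

```text
time: 6.6
eef_pos: [505.2, 83.8, 24.9]
ee_rot: [-0.0, 0.999, 0.052, -0.003]
ft_force: [0.1, -0.4, -0.6]
gripper_width: 93.7
gripper_force: 0.0
```

Call:
servo_tool:
  moves:
    - {"jaw": 94, "dx": 0, "dy": 0, "dz": 0.05, "roll": 0}
    - {"jaw": 94, "dx": 0, "dy": 0, "dz": 0.05, "roll": 0}
    - {"jaw": 94, "dx": 0, "dy": 0, "dz": 0, "roll": 0}

```text
time: 6.98
eef_pos: [509.0, 83.0, 19.4]
ee_rot: [0.0, 0.999, 0.052, 0.001]
ft_force: [-0.2, 0.3, 0.4]
gripper_width: 94.3
gripper_force: 0.0
```

```bash
python3 - <<'E'
from m import *
plan();snap('side','s4');snap('top','t4')
o,a=state();p=np.array(o['eef_pos']);A=np.radians(a);ey=np.array([np.sin(A),-np.cos(A),0])
im=cv2.resize(cv2.imread('pics/s4.png'),None,fx=4,fy=4)
for s in(-47,0,47):
  for z,c in((0,(0,0,255)),(30,(0,255,255))):
    q=w2px('side',p+s*ey+[0,0,z])*4; cv2.circle(im,tuple(int(v) for v in q),4,c,-1)
u=(w2px('side',p)*4).astype(int);cv2.imwrite('pics/s4d.png',im[max(0,u[1]-300):u[1]+150,max(0,u[0]-300):u[0]+300])
E
```

```text
t 6.97 pos [509.   83.   19.4] a 6.0 w 94.3 F [-0.2  0.3  0.4] gf 0.0 j6 81
```

View pics/s4d.png

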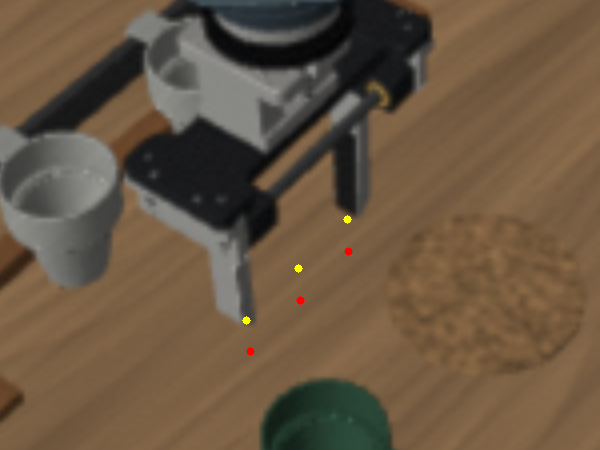

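Tips match the yellow dots (reported z + 30 mm), so I'm adding that offset and verifying by touching the bench gently.

Call:
servo_tool:
  moves:
    - {"jaw": 94, "dx": 0, "dy": 0, "dz": 0.15, "roll": 0}
    - {"jaw": 94, "dx": 0, "dy": 0, "dz": 0.02, "roll": 0}
    - {"jaw": 94, "dx": 0, "dy": 0, "dz": 0.02, "roll": 0}
    - {"jaw": 94, "dx": 0, "dy": 0, "dz": 0.02, "roll": 0}

```text
time: 7.58
eef_pos: [508.5, 82.8, -2.4]
ee_rot: [-0.0, 0.999, 0.052, 0.0]
ft_force: [-0.0, 0.1, -0.3]
gripper_width: 94.2
gripper_force: 0.0
```

Call:
servo_tool:
  moves:
    - {"jaw": 94, "dx": 0, "dy": 0, "dz": 0.03, "roll": 0}
    - {"jaw": 94, "dx": 0, "dy": 0, "dz": 0.03, "roll": 0}
    - {"jaw": 94, "dx": 0, "dy": 0, "dz": 0, "roll": 0}

```text
time: 7.95
eef_pos: [508.1, 82.9, -8.7]
ee_rot: [-0.0, 0.999, 0.052, -0.0]
ft_force: [0.4, -0.3, 0.4]
gripper_width: 94.1
gripper_force: 0.0
```

Call:
servo_tool:
  moves:
    - {"jaw": 94, "dx": 0, "dy": 0, "dz": 0.03, "roll": 0}
    - {"jaw": 94, "dx": 0, "dy": 0, "dz": 0.03, "roll": 0}
    - {"jaw": 94, "dx": 0, "dy": 0, "dz": 0, "roll": 0}

```text
time: 8.32
eef_pos: [508.0, 82.9, -14.7]
ee_rot: [-0.0, 0.999, 0.052, -0.0]
ft_force: [0.3, -0.6, -0.1]
gripper_width: 94.1
gripper_force: 0.0
```

Call:
servo_tool:
  moves:
    - {"jaw": 94, "dx": 0, "dy": 0, "dz": 0.03, "roll": 0}
    - {"jaw": 94, "dx": 0, "dy": 0, "dz": 0.02, "roll": 0}
    - {"jaw": 94, "dx": 0, "dy": 0, "dz": 0, "roll": 0}

```text
time: 8.7
eef_pos: [508.1, 82.9, -19.6]
ee_rot: [-0.0, 0.999, 0.052, -0.0]
ft_force: [-0.2, 0.3, -0.1]
gripper_width: 94.2
gripper_force: 0.0
```

Call:
servo_tool:
  moves:
    - {"jaw": 94, "dx": 0, "dy": 0, "dz": 0.02, "roll": 0}
    - {"jaw": 94, "dx": 0, "dy": 0, "dz": 0, "roll": 0}

```text
time: 8.95
eef_pos: [508.2, 82.9, -21.5]
ee_rot: [-0.0, 0.999, 0.052, -0.0]
ft_force: [0.5, 0.2, -0.7]
gripper_width: 94.1
gripper_force: 0.0
```

Call:
servo_tool:
  moves:
    - {"jaw": 94, "dx": 0, "dy": 0, "dz": 0.02, "roll": 0}
    - {"jaw": 94, "dx": 0, "dy": 0, "dz": 0, "roll": 0}

```text
time: 9.2
eef_pos: [508.2, 82.9, -23.5]
ee_rot: [-0.0, 0.999, 0.052, -0.0]
ft_force: [-0.4, -0.3, -0.1]
gripper_width: 93.8
gripper_force: 0.0
```

Call:
servo_tool:
  moves:
    - {"jaw": 94, "dx": 0, "dy": 0, "dz": 0.02, "roll": 0}
    - {"jaw": 94, "dx": 0, "dy": 0, "dz": 0, "roll": 0}

```text
time: 9.45
eef_pos: [508.2, 82.9, -25.5]
ee_rot: [-0.0, 0.999, 0.052, -0.0]
ft_force: [0.3, -0.4, -0.5]
gripper_width: 93.9
gripper_force: 0.0
```

Call:
servo_tool:
  moves:
    - {"jaw": 94, "dx": 0, "dy": 0, "dz": 0.015, "roll": 0}
    - {"jaw": 94, "dx": 0, "dy": 0, "dz": 0, "roll": 0}

```text
time: 9.7
eef_pos: [508.2, 82.9, -27.0]
ee_rot: [-0.0, 0.999, 0.052, -0.0]
ft_force: [-0.5, -0.2, -0.4]
gripper_width: 93.8
gripper_force: 0.0
```

Call:
servo_tool:
  moves:
    - {"jaw": 94, "dx": 0, "dy": 0, "dz": 0.015, "roll": 0}
    - {"jaw": 94, "dx": 0, "dy": 0, "dz": 0, "roll": 0}

```text
time: 9.95
eef_pos: [508.2, 82.9, -28.5]
ee_rot: [-0.0, 0.999, 0.052, -0.0]
ft_force: [0.2, 0.0, 0.2]
gripper_width: 94.1
gripper_force: 0.0
```

Call:
servo_tool:
  moves:
    - {"jaw": 94, "dx": 0, "dy": 0, "dz": 0.015, "roll": 0}
    - {"jaw": 94, "dx": 0, "dy": 0, "dz": 0, "roll": 0}

```text
time: 10.2
eef_pos: [508.2, 82.9, -30.0]
ee_rot: [-0.0, 0.999, 0.052, -0.0]
ft_force: [0.2, -0.2, 0.3]
gripper_width: 94.2
gripper_force: 0.0
```

Call:
servo_tool:
  moves:
    - {"jaw": 94, "dx": 0, "dy": 0, "dz": 0.015, "roll": 0}
    - {"jaw": 94, "dx": 0, "dy": 0, "dz": 0, "roll": 0}

```text
time: 10.45
eef_pos: [508.2, 82.9, -31.5]
ee_rot: [-0.0, 0.999, 0.052, -0.0]
ft_force: [-1.8, -0.8, -0.0]
gripper_width: 93.6
gripper_force: 0.0
```

Call:
servo_tool:
  moves:
    - {"jaw": 94, "dx": 0, "dy": 0, "dz": 0.015, "roll": 0}
    - {"jaw": 94, "dx": 0, "dy": 0, "dz": 0, "roll": 0}

```text
time: 10.7
eef_pos: [508.2, 82.8, -33.0]
ee_rot: [-0.0, 0.999, 0.052, -0.0]
ft_force: [-1.0, -0.8, -0.0]
gripper_width: 93.9
gripper_force: 0.0
```

```bash
python3 - <<'E'
from m import *
plan();snap('side','s5')
o,a=state();p=np.array(o['eef_pos']);A=np.radians(a);ey=np.array([np.sin(A),-np.cos(A),0])
im=cv2.resize(cv2.imread('pics/s5.png'),None,fx=5,fy=5,interpolation=cv2.INTER_CUBIC)
for s in(-47,47):
    q=w2px('side',p+s*ey+[0,0,-p[2]])*5; cv2.circle(im,tuple(int(v) for v in q),4,(0,0,255),-1)
u=(w2px('side',[p[0],p[1],0])*5).astype(int);cv2.imwrite('pics/s5d.png',im[max(0,u[1]-250):u[1]+150,max(0,u[0]-250):u[0]+250])
E
```

```text
t 10.7 pos [508.2  82.8 -33. ] a 5.9 w 93.9 F [-1.  -0.8 -0. ] gf 0.0 j6 81
```

View pics/s5d.png

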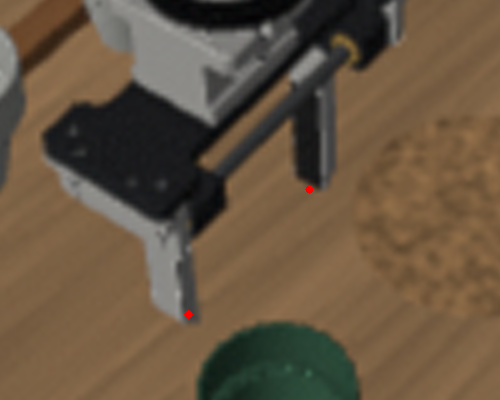

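The tips now sit at the bench (dots at z=0 line up with them), so tip height ≈ reported + 32. I'll use that and retry the tin.

Call:
servo_tool:
  moves:
    - {"jaw": 94, "dx": 0, "dy": 0, "dz": -0.5, "roll": 0}
    - {"jaw": 94, "dx": 0, "dy": 0, "dz": -0.5, "roll": 0}
    - {"jaw": 94, "dx": 0, "dy": 0, "dz": -0.5, "roll": 0}
    - {"jaw": 94, "dx": -0.305, "dy": -0.486, "dz": 0, "roll": 0}
    - {"jaw": 94, "dx": -0.305, "dy": -0.486, "dz": 0, "roll": 0}

```text
time: 11.38
eef_pos: [437.5, 174.0, 118.2]
ee_rot: [-0.0, 0.999, 0.051, 0.001]
ft_force: [0.5, 0.7, -0.1]
gripper_width: 94.0
gripper_force: 0.0
```

Call:
servo_tool:
  moves:
    - {"jaw": 94, "dx": -0.305, "dy": -0.486, "dz": 0, "roll": 0}
    - {"jaw": 94, "dx": -0.305, "dy": -0.486, "dz": 0, "roll": 0}
    - {"jaw": 94, "dx": -0.305, "dy": -0.486, "dz": 0, "roll": 0}
    - {"jaw": 94, "dx": 0, "dy": 0, "dz": 0.3, "roll": 0}
    - {"jaw": 94, "dx": 0, "dy": 0, "dz": 0, "roll": 0}

```text
time: 12.0
eef_pos: [329.3, 308.2, 85.3]
ee_rot: [0.001, 0.999, 0.053, -0.002]
ft_force: [-1.0, -0.3, -0.1]
gripper_width: 94.0
gripper_force: 0.0
```

```bash
python3 -c "
from h import *
plan((331,309,-5))"
```

```text
t 12.0 pos [329.3 308.2  85.3] a 6.0 w 94.0 F [-1.  -0.3 -0.1] gf 0.0 j6 113
 -> (331, 309, -5) dx 0.018 dy -0.006 dz 0.903
```

Call:
servo_tool:
  moves:
    - {"jaw": 94, "dx": 0.01, "dy": 0, "dz": 0.4, "roll": 0}
    - {"jaw": 94, "dx": 0, "dy": 0, "dz": 0.4, "roll": 0}
    - {"jaw": 94, "dx": 0, "dy": 0, "dz": 0.1, "roll": 0}
    - {"jaw": 62, "dx": 0, "dy": 0, "dz": 0, "roll": 0}
    - {"jaw": 62, "dx": 0, "dy": 0, "dz": 0, "roll": 0}

```text
time: 12.62
eef_pos: [334.2, 309.6, -1.0]
ee_rot: [-0.001, 0.999, 0.052, 0.002]
ft_force: [0.9, -0.6, 1.1]
gripper_width: 77.4
gripper_force: 0.0
```

Call:
servo_tool:
  moves:
    - {"jaw": 62, "dx": 0, "dy": 0, "dz": 0, "roll": 0}
    - {"jaw": 62, "dx": 0, "dy": 0, "dz": 0, "roll": 0}
    - {"jaw": 62, "dx": 0, "dy": 0, "dz": 0, "roll": 0}
    - {"jaw": 62, "dx": 0, "dy": 0, "dz": 0, "roll": 0}

```text
time: 13.12
eef_pos: [333.8, 309.2, -1.3]
ee_rot: [-0.0, 0.999, 0.052, 0.001]
ft_force: [0.0, -2.0, 6.8]
gripper_width: 67.2
gripper_force: 25.0
```

Call:
servo_tool:
  moves:
    - {"jaw": 62, "dx": 0, "dy": 0, "dz": -0.3, "roll": 0}
    - {"jaw": 62, "dx": 0, "dy": 0, "dz": -0.4, "roll": 0}
    - {"jaw": 62, "dx": 0, "dy": 0, "dz": -0.5, "roll": 0}
    - {"jaw": 62, "dx": 0, "dy": 0, "dz": 0, "roll": 0}

```text
time: 13.62
eef_pos: [335.3, 310.6, 121.6]
ee_rot: [-0.002, 0.999, 0.052, 0.004]
ft_force: [0.2, -0.1, -1.8]
gripper_width: 67.2
gripper_force: 25.0
```

```bash
python3 -c "
from h import *
plan((444,-9,117),(444,-9,-2))"
```

```text
t 13.62 pos [335.3 310.6 121.6] a 6.0 w 67.2 F [ 0.2 -0.1 -1.8] gf 25.0 j6 113
 -> (444, -9, 117) dx 0.749 dy 3.292 dz 0.046
 -> (444, -9, -2) dx 0.000 dy 0.000 dz 1.190
```

Call:
servo_tool:
  moves:
    - {"jaw": 62, "dx": 0.107, "dy": 0.47, "dz": 0, "roll": 0}
    - {"jaw": 62, "dx": 0.107, "dy": 0.47, "dz": 0, "roll": 0}
    - {"jaw": 62, "dx": 0.107, "dy": 0.47, "dz": 0, "roll": 0}
    - {"jaw": 62, "dx": 0.107, "dy": 0.47, "dz": 0, "roll": 0}
    - {"jaw": 62, "dx": 0.107, "dy": 0.47, "dz": 0, "roll": 0}

```text
time: 14.25
eef_pos: [409.2, 79.4, 115.7]
ee_rot: [-0.0, 0.999, 0.052, -0.001]
ft_force: [1.1, 0.5, -1.6]
gripper_width: 67.7
gripper_force: 25.0
```

Call:
servo_tool:
  moves:
    - {"jaw": 62, "dx": 0.107, "dy": 0.47, "dz": 0, "roll": 0}
    - {"jaw": 62, "dx": 0.107, "dy": 0.47, "dz": 0, "roll": 0}
    - {"jaw": 62, "dx": 0, "dy": 0, "dz": 0.4, "roll": 0}
    - {"jaw": 62, "dx": 0, "dy": 0, "dz": 0.4, "roll": 0}
    - {"jaw": 62, "dx": 0, "dy": 0, "dz": 0.2, "roll": 0}

```text
time: 14.88
eef_pos: [437.9, -9.8, 13.4]
ee_rot: [-0.001, 0.999, 0.052, -0.003]
ft_force: [-0.0, -0.7, -1.4]
gripper_width: 67.3
gripper_force: 25.0
```

```bash
python3 -c "
from h import *
plan((444,-9,-3))"
```

```text
t 14.88 pos [437.9  -9.8  13.4] a 5.9 w 67.3 F [-0.  -0.7 -1.4] gf 25.0 j6 68
 -> (444, -9, -3) dx 0.062 dy -0.002 dz 0.164
```

Call:
servo_tool:
  moves:
    - {"jaw": 62, "dx": 0.03, "dy": 0, "dz": 0.05, "roll": 0}
    - {"jaw": 62, "dx": 0, "dy": 0, "dz": 0.03, "roll": 0}
    - {"jaw": 62, "dx": 0, "dy": 0, "dz": 0, "roll": 0}
    - {"jaw": 62, "dx": 0, "dy": 0, "dz": 0, "roll": 0}

```text
time: 15.38
eef_pos: [444.8, -10.4, 9.9]
ee_rot: [0.0, 0.999, 0.052, 0.001]
ft_force: [0.2, 0.0, -2.3]
gripper_width: 67.7
gripper_force: 25.0
```

Call:
servo_tool:
  moves:
    - {"jaw": 62, "dx": 0, "dy": 0, "dz": 0.03, "roll": 0}
    - {"jaw": 62, "dx": 0, "dy": 0, "dz": 0.01, "roll": 0}
    - {"jaw": 62, "dx": 0, "dy": 0, "dz": 0, "roll": 0}

```text
time: 15.75
eef_pos: [444.0, -10.3, 5.1]
ee_rot: [-0.0, 0.999, 0.052, -0.0]
ft_force: [-0.1, 0.1, -1.3]
gripper_width: 67.1
gripper_force: 25.0
```

Call:
servo_tool:
  moves:
    - {"jaw": 62, "dx": 0, "dy": 0, "dz": 0.03, "roll": 0}
    - {"jaw": 62, "dx": 0, "dy": 0, "dz": 0.03, "roll": 0}
    - {"jaw": 62, "dx": 0, "dy": 0, "dz": 0, "roll": 0}

```text
time: 16.12
eef_pos: [443.7, -10.2, -1.2]
ee_rot: [-0.0, 0.999, 0.052, -0.0]
ft_force: [-0.8, 0.6, -1.7]
gripper_width: 67.8
gripper_force: 25.0
```

Call:
servo_tool:
  moves:
    - {"jaw": 62, "dx": 0, "dy": 0, "dz": 0.015, "roll": 0}
    - {"jaw": 62, "dx": 0, "dy": 0, "dz": 0, "roll": 0}

```text
time: 16.38
eef_pos: [444.0, -10.3, -2.4]
ee_rot: [-0.0, 0.999, 0.052, -0.0]
ft_force: [0.2, 0.3, -1.9]
gripper_width: 67.5
gripper_force: 25.0
```

Call:
servo_tool:
  moves:
    - {"jaw": 62, "dx": 0, "dy": 0, "dz": 0.015, "roll": 0}
    - {"jaw": 62, "dx": 0, "dy": 0, "dz": 0, "roll": 0}

```text
time: 16.62
eef_pos: [444.2, -10.4, -3.3]
ee_rot: [0.0, 0.999, 0.052, -0.0]
ft_force: [-2.3, 0.4, 4.2]
gripper_width: 67.5
gripper_force: 25.0
```

Call:
servo_tool:
  moves:
    - {"jaw": 62, "dx": 0, "dy": 0, "dz": 0.015, "roll": 0}
    - {"jaw": 62, "dx": 0, "dy": 0, "dz": 0, "roll": 0}

```text
time: 16.88
eef_pos: [444.2, -10.4, -3.4]
ee_rot: [-0.0, 0.999, 0.052, -0.001]
ft_force: [-9.6, 2.1, 18.8]
gripper_width: 67.3
gripper_force: 25.0
```

Call:
servo_tool:
  moves:
    - {"jaw": 62, "dx": 0, "dy": 0, "dz": -0.02, "roll": 0}
    - {"jaw": 94, "dx": 0, "dy": 0, "dz": 0, "roll": 0}
    - {"jaw": 94, "dx": 0, "dy": 0, "dz": 0, "roll": 0}
    - {"jaw": 94, "dx": 0, "dy": 0, "dz": 0, "roll": 0}
    - {"jaw": 94, "dx": 0, "dy": 0, "dz": -0.2, "roll": 0}

```text
time: 17.5
eef_pos: [442.4, -9.9, 15.4]
ee_rot: [-0.001, 0.999, 0.052, -0.002]
ft_force: [-0.4, 0.5, 0.3]
gripper_width: 93.9
gripper_force: 0.0
```

Call:
servo_tool:
  moves:
    - {"jaw": 94, "dx": 0, "dy": 0, "dz": -0.5, "roll": 0}
    - {"jaw": 94, "dx": 0, "dy": 0, "dz": -0.5, "roll": 0}
    - {"jaw": 94, "dx": -0.05, "dy": -0.45, "dz": 0, "roll": 0}
    - {"jaw": 94, "dx": -0.05, "dy": -0.45, "dz": 0, "roll": 0}
    - {"jaw": 94, "dx": -0.05, "dy": -0.45, "dz": 0, "roll": 0}

```text
time: 18.12
eef_pos: [414.9, 123.6, 116.8]
ee_rot: [-0.0, 0.999, 0.052, 0.0]
ft_force: [-0.0, 0.1, 1.0]
gripper_width: 93.9
gripper_force: 0.0
```

Call:
servo_tool:
  moves:
    - {"jaw": 94, "dx": -0.05, "dy": -0.45, "dz": 0, "roll": 0}
    - {"jaw": 94, "dx": 0, "dy": 0, "dz": 0, "roll": 0}
    - {"jaw": 94, "dx": 0, "dy": 0, "dz": 0, "roll": 0}

```text
time: 18.5
eef_pos: [405.5, 166.4, 116.5]
ee_rot: [0.0, 0.999, 0.052, -0.0]
ft_force: [1.0, 0.3, -0.6]
gripper_width: 94.2
gripper_force: 0.0
```

```bash
python3 - <<'E'
from m import *
plan((406,167,60),(406,167,26))
snap('side','s6');print('mat ctr px',w2px('side',(441,-10,4)),[ (np.round(q['location']),q['p'],px2w('side',*q['location'],27)) for q in find_in('side','tin')])
snap('top','t6');print([ (np.round(q['location']),q['p'],px2w('top',*q['location'],50)) for q in find_in('top','tin')])
E
```

```text
t 18.5 pos [405.5 166.4 116.5] a 6.0 w 94.2 F [ 1.   0.3 -0.6] gf 0.0 j6 91
 -> (406, 167, 60) dx 0.005 dy -0.006 dz 0.565
 -> (406, 167, 26) dx 0.000 dy 0.000 dz 0.340
mat ctr px [300.67082768 243.09491396] [(array([300., 239.]), 0.93, array([439. ,  -3.3,  27. ]))]
[(array([274., 224.]), 0.72, array([450.6,  -3.9,  50. ])), (array([272., 234.]), 0.67, array([418.5,   3.3,  50. ]))]
```

View pics/s6.png

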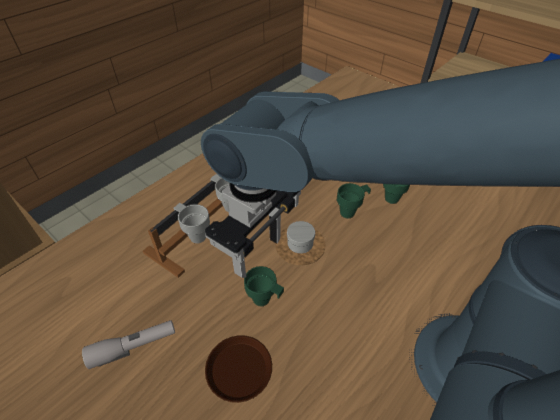

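Tin stands on the mat (300,238), saucer is empty. Gripping green pot 1.

Call:
servo_tool:
  moves:
    - {"jaw": 94, "dx": 0.005, "dy": -0.006, "dz": 0.4, "roll": 0}
    - {"jaw": 94, "dx": 0, "dy": 0, "dz": 0.4, "roll": 0}
    - {"jaw": 94, "dx": 0, "dy": 0, "dz": 0.1, "roll": 0}
    - {"jaw": 62, "dx": 0, "dy": 0, "dz": 0, "roll": 0}
    - {"jaw": 62, "dx": 0, "dy": 0, "dz": 0, "roll": 0}

```text
time: 19.32
eef_pos: [407.6, 167.4, 28.3]
ee_rot: [-0.0, 0.999, 0.052, 0.002]
ft_force: [0.2, 0.3, -0.2]
gripper_width: 77.2
gripper_force: 0.0
```

Call:
servo_tool:
  moves:
    - {"jaw": 62, "dx": 0, "dy": 0, "dz": 0, "roll": 0}
    - {"jaw": 62, "dx": 0, "dy": 0, "dz": 0, "roll": 0}
    - {"jaw": 62, "dx": 0, "dy": 0, "dz": 0, "roll": 0}
    - {"jaw": 62, "dx": 0, "dy": 0, "dz": 0, "roll": 0}

```text
time: 19.82
eef_pos: [407.5, 167.3, 28.1]
ee_rot: [0.0, 0.999, 0.052, 0.002]
ft_force: [-0.5, -1.4, 6.8]
gripper_width: 68.1
gripper_force: 25.0
```

```bash
python3 -c "
from h import *
plan((406,167,116),(329,310,116),(329,310,33))"
```

```text
t 19.82 pos [407.5 167.3  28.1] a 6.0 w 68.1 F [-0.5 -1.4  6.8] gf 25.0 j6 92
 -> (406, 167, 116) dx -0.015 dy 0.002 dz -0.879
 -> (329, 310, 116) dx -0.617 dy -1.502 dz -0.000
 -> (329, 310, 33) dx 0.000 dy 0.000 dz 0.830
```

Call:
servo_tool:
  moves:
    - {"jaw": 62, "dx": 0, "dy": 0, "dz": -0.4, "roll": 0}
    - {"jaw": 62, "dx": 0, "dy": 0, "dz": -0.4, "roll": 0}
    - {"jaw": 62, "dx": -0.205, "dy": -0.5, "dz": 0, "roll": 0}
    - {"jaw": 62, "dx": -0.205, "dy": -0.5, "dz": 0, "roll": 0}
    - {"jaw": 62, "dx": -0.205, "dy": -0.5, "dz": 0, "roll": 0}

```text
time: 20.45
eef_pos: [328.0, 311.4, 106.6]
ee_rot: [-0.0, 0.999, 0.052, 0.0]
ft_force: [0.8, -0.2, -0.2]
gripper_width: 68.1
gripper_force: 25.0
```

Call:
servo_tool:
  moves:
    - {"jaw": 62, "dx": 0, "dy": 0, "dz": 0, "roll": 0}
    - {"jaw": 62, "dx": 0, "dy": 0, "dz": 0.3, "roll": 0}
    - {"jaw": 62, "dx": 0, "dy": 0, "dz": 0.3, "roll": 0}
    - {"jaw": 62, "dx": 0, "dy": 0, "dz": 0, "roll": 0}
    - {"jaw": 62, "dx": 0, "dy": 0, "dz": 0, "roll": 0}

```text
time: 21.08
eef_pos: [330.1, 310.0, 47.6]
ee_rot: [-0.0, 0.999, 0.051, 0.001]
ft_force: [0.5, 0.1, -1.1]
gripper_width: 68.2
gripper_force: 25.0
```

```bash
python3 -c "
from h import *
plan((330.5,310,34))"
```

```text
t 21.07 pos [330.1 310.   47.6] a 5.9 w 68.2 F [ 0.5  0.1 -1.1] gf 25.0 j6 113
 -> (330.5, 310, 34) dx 0.004 dy 0.001 dz 0.136
```

Call:
servo_tool:
  moves:
    - {"jaw": 62, "dx": 0, "dy": 0, "dz": 0.06, "roll": 0}
    - {"jaw": 62, "dx": 0, "dy": 0, "dz": 0.06, "roll": 0}
    - {"jaw": 62, "dx": 0, "dy": 0, "dz": 0, "roll": 0}

```text
time: 21.45
eef_pos: [329.1, 310.0, 34.4]
ee_rot: [0.0, 0.999, 0.052, -0.0]
ft_force: [0.3, -0.3, -0.9]
gripper_width: 67.7
gripper_force: 25.0
```

Call:
servo_tool:
  moves:
    - {"jaw": 62, "dx": 0, "dy": 0, "dz": 0.01, "roll": 0}
    - {"jaw": 62, "dx": 0, "dy": 0, "dz": 0, "roll": 0}

```text
time: 21.7
eef_pos: [329.7, 310.2, 34.1]
ee_rot: [-0.0, 0.999, 0.052, 0.0]
ft_force: [0.9, -0.8, 2.1]
gripper_width: 68.0
gripper_force: 25.0
```

Call:
servo_tool:
  moves:
    - {"jaw": 62, "dx": 0, "dy": 0, "dz": 0.01, "roll": 0}
    - {"jaw": 62, "dx": 0, "dy": 0, "dz": 0, "roll": 0}

```text
time: 21.95
eef_pos: [330.5, 310.4, 34.1]
ee_rot: [-0.0, 0.999, 0.052, 0.001]
ft_force: [-1.3, -1.7, 8.8]
gripper_width: 68.2
gripper_force: 25.1
```

Call:
servo_tool:
  moves:
    - {"jaw": 94, "dx": 0, "dy": 0, "dz": -0.01, "roll": 0}
    - {"jaw": 94, "dx": 0, "dy": 0, "dz": 0, "roll": 0}
    - {"jaw": 94, "dx": 0, "dy": 0, "dz": 0, "roll": 0}
    - {"jaw": 94, "dx": 0, "dy": 0, "dz": -0.3, "roll": 0}
    - {"jaw": 94, "dx": 0, "dy": 0, "dz": -0.5, "roll": 0}

```text
time: 22.58
eef_pos: [327.5, 309.1, 112.6]
ee_rot: [0.001, 0.999, 0.052, -0.002]
ft_force: [0.4, 0.5, -0.4]
gripper_width: 94.0
gripper_force: 0.0
```

Call:
servo_tool:
  moves:
    - {"jaw": 94, "dx": 0.147, "dy": 0.518, "dz": 0, "roll": 0}
    - {"jaw": 94, "dx": 0.147, "dy": 0.518, "dz": 0, "roll": 0}
    - {"jaw": 94, "dx": 0.147, "dy": 0.518, "dz": 0, "roll": 0}
    - {"jaw": 94, "dx": 0.147, "dy": 0.518, "dz": 0, "roll": 0}
    - {"jaw": 94, "dx": 0.147, "dy": 0.518, "dz": 0, "roll": 0}

```text
time: 23.2
eef_pos: [429.5, 58.5, 113.6]
ee_rot: [-0.0, 0.999, 0.052, 0.0]
ft_force: [0.7, 0.8, -0.6]
gripper_width: 94.1
gripper_force: 0.0
```

Call:
servo_tool:
  moves:
    - {"jaw": 94, "dx": -0.076, "dy": 0.46, "dz": 0, "roll": 0}
    - {"jaw": 94, "dx": -0.076, "dy": 0.46, "dz": 0, "roll": 0}
    - {"jaw": 94, "dx": -0.076, "dy": 0.46, "dz": 0, "roll": 0}
    - {"jaw": 94, "dx": -0.076, "dy": 0.46, "dz": 0, "roll": 0}
    - {"jaw": 94, "dx": -0.076, "dy": 0.46, "dz": 0, "roll": 0}

```text
time: 23.82
eef_pos: [414.8, -174.0, 113.5]
ee_rot: [-0.0, 0.999, 0.052, 0.0]
ft_force: [0.6, 0.6, 0.3]
gripper_width: 94.0
gripper_force: 0.0
```

Call:
servo_tool:
  moves:
    - {"jaw": 94, "dx": 0, "dy": 0, "dz": 0, "roll": -0.283}
    - {"jaw": 94, "dx": 0, "dy": 0, "dz": 0, "roll": -0.283}
    - {"jaw": 94, "dx": 0, "dy": 0, "dz": 0, "roll": -0.283}
    - {"jaw": 94, "dx": 0, "dy": 0, "dz": 0, "roll": -0.283}
    - {"jaw": 94, "dx": 0, "dy": 0, "dz": 0, "roll": 0}

```text
time: 24.45
eef_pos: [415.1, -172.4, 113.4]
ee_rot: [-0.0, 0.94, 0.34, -0.0]
ft_force: [-0.3, 0.6, 0.5]
gripper_width: 93.6
gripper_force: 0.0
```

```bash
python3 - <<'E'
from m import *
plan((416,-172,28))
snap('top','t7');snap('side','s7');im,g,mt,b,gg,r=load('pics/t7.png')
print('g1',fitpot('top',r-gg<8,329,310,6,[3.3]))
print('tin',[ (np.round(q['location']),q['p'],px2w('top',*q['location'],50)) for q in find_in('top','tin')],cen((r-b<25)&(gg>100),275,226,20,50))
E
```

```text
t 24.45 pos [ 415.1 -172.4  113.4] a 39.8 w 93.6 F [-0.3  0.6  0.5] gf 0.0 j6 13
 -> (416, -172, 28) dx 0.010 dy 0.003 dz 0.854
g1 (array([328.6, 311.8]), np.float64(191.0), np.float64(0.049))
tin [(array([275., 223.]), 0.71, array([452.8,  -5.8,  50. ]))] (((275.55108642578125, 227.1184844970703), (20.745651245117188, 20.981138229370117), 106.3953857421875), array([440.8,  -8.5,  50. ]))
```

Call:
servo_tool:
  moves:
    - {"jaw": 94, "dx": 0.01, "dy": 0, "dz": 0.4, "roll": 0}
    - {"jaw": 94, "dx": 0, "dy": 0, "dz": 0.4, "roll": 0}
    - {"jaw": 94, "dx": 0, "dy": 0, "dz": 0.055, "roll": 0}
    - {"jaw": 62, "dx": 0, "dy": 0, "dz": 0, "roll": 0}
    - {"jaw": 62, "dx": 0, "dy": 0, "dz": 0, "roll": 0}

```text
time: 25.22
eef_pos: [417.3, -172.9, 29.9]
ee_rot: [0.001, 0.94, 0.341, 0.001]
ft_force: [-0.2, 0.8, 0.4]
gripper_width: 77.3
gripper_force: 0.0
```

Call:
servo_tool:
  moves:
    - {"jaw": 62, "dx": 0, "dy": 0, "dz": 0, "roll": 0}
    - {"jaw": 62, "dx": 0, "dy": 0, "dz": 0, "roll": 0}
    - {"jaw": 62, "dx": 0, "dy": 0, "dz": 0, "roll": 0}
    - {"jaw": 62, "dx": 0, "dy": 0, "dz": 0, "roll": 0}

```text
time: 25.72
eef_pos: [417.2, -172.8, 29.5]
ee_rot: [0.001, 0.94, 0.341, 0.001]
ft_force: [0.8, -0.7, 5.5]
gripper_width: 67.0
gripper_force: 24.7
```

Call:
servo_tool:
  moves:
    - {"jaw": 62, "dx": 0, "dy": 0, "dz": -0.4, "roll": 0}
    - {"jaw": 62, "dx": 0, "dy": 0, "dz": -0.5, "roll": 0}
    - {"jaw": 62, "dx": 0, "dy": 0, "dz": -0.5, "roll": 0}
    - {"jaw": 62, "dx": 0, "dy": 0, "dz": 0, "roll": 0}

```text
time: 26.22
eef_pos: [418.1, -173.5, 172.2]
ee_rot: [0.003, 0.94, 0.341, 0.002]
ft_force: [0.1, -0.9, -1.7]
gripper_width: 66.7
gripper_force: 24.7
```

```bash
python3 -c "
from h import *
plan((430,60,168),(330,310.5,168),(330,310.5,62))"
```

```text
t 26.23 pos [ 418.1 -173.5  172.2] a 39.9 w 66.7 F [ 0.1 -0.9 -1.7] gf 24.7 j6 13
 -> (430, 60, 168) dx 1.589 dy -1.715 dz 0.042
 -> (330, 310.5, 168) dx 0.840 dy -2.563 dz -0.000
 -> (330, 310.5, 62) dx 0.000 dy 0.000 dz 1.060
```

Call:
servo_tool:
  moves:
    - {"jaw": 62, "dx": 0.318, "dy": -0.343, "dz": 0, "roll": 0}
    - {"jaw": 62, "dx": 0.318, "dy": -0.343, "dz": 0, "roll": 0}
    - {"jaw": 62, "dx": 0.318, "dy": -0.343, "dz": 0, "roll": 0}
    - {"jaw": 62, "dx": 0.318, "dy": -0.343, "dz": 0, "roll": 0}
    - {"jaw": 62, "dx": 0.318, "dy": -0.343, "dz": 0, "roll": 0}

```text
time: 26.85
eef_pos: [426.4, 63.3, 166.0]
ee_rot: [-0.001, 0.94, 0.341, -0.002]
ft_force: [0.7, -0.8, -0.6]
gripper_width: 67.2
gripper_force: 24.7
```

Call:
servo_tool:
  moves:
    - {"jaw": 62, "dx": 0.168, "dy": -0.513, "dz": 0, "roll": 0}
    - {"jaw": 62, "dx": 0.168, "dy": -0.513, "dz": 0, "roll": 0}
    - {"jaw": 62, "dx": 0.168, "dy": -0.513, "dz": 0, "roll": 0}
    - {"jaw": 62, "dx": 0.168, "dy": -0.513, "dz": 0, "roll": 0}
    - {"jaw": 62, "dx": 0.168, "dy": -0.513, "dz": 0, "roll": 0}

```text
time: 27.48
eef_pos: [325.7, 313.1, 166.1]
ee_rot: [0.0, 0.94, 0.341, -0.002]
ft_force: [0.1, -1.2, -0.2]
gripper_width: 66.7
gripper_force: 24.7
```

Call:
servo_tool:
  moves:
    - {"jaw": 62, "dx": 0, "dy": 0, "dz": 0.2, "roll": 0}
    - {"jaw": 62, "dx": 0, "dy": 0, "dz": 0, "roll": 0}
    - {"jaw": 62, "dx": 0, "dy": 0, "dz": 0, "roll": 0}

```text
time: 27.85
eef_pos: [327.6, 311.6, 147.6]
ee_rot: [0.0, 0.94, 0.341, -0.001]
ft_force: [0.8, -1.1, -1.0]
gripper_width: 66.7
gripper_force: 24.7
```

```bash
python3 -c "
from h import *
plan((329.5,311.5,63.5))"
```

```text
t 27.85 pos [327.6 311.6 147.6] a 39.9 w 66.7 F [ 0.8 -1.1 -1. ] gf 24.7 j6 79
 -> (329.5, 311.5, 63.5) dx 0.013 dy 0.013 dz 0.841
```

Call:
servo_tool:
  moves:
    - {"jaw": 62, "dx": 0.013, "dy": 0.013, "dz": 0.2, "roll": 0}
    - {"jaw": 62, "dx": 0, "dy": 0, "dz": 0.2, "roll": 0}
    - {"jaw": 62, "dx": 0, "dy": 0, "dz": 0.2, "roll": 0}
    - {"jaw": 62, "dx": 0, "dy": 0, "dz": 0.1, "roll": 0}
    - {"jaw": 62, "dx": 0, "dy": 0, "dz": 0, "roll": 0}

```text
time: 28.48
eef_pos: [329.7, 311.6, 78.0]
ee_rot: [0.0, 0.94, 0.341, -0.0]
ft_force: [-0.3, 0.7, -1.1]
gripper_width: 66.8
gripper_force: 24.7
```

Call:
servo_tool:
  moves:
    - {"jaw": 62, "dx": 0, "dy": 0, "dz": 0.05, "roll": 0}
    - {"jaw": 62, "dx": 0, "dy": 0, "dz": 0.05, "roll": 0}
    - {"jaw": 62, "dx": 0, "dy": 0, "dz": 0, "roll": 0}

```text
time: 28.85
eef_pos: [329.4, 312.0, 67.9]
ee_rot: [0.0, 0.94, 0.341, -0.0]
ft_force: [0.4, -0.8, -1.5]
gripper_width: 67.2
gripper_force: 24.7
```

Call:
servo_tool:
  moves:
    - {"jaw": 62, "dx": 0, "dy": 0, "dz": 0.02, "roll": 0}
    - {"jaw": 62, "dx": 0, "dy": 0, "dz": 0.01, "roll": 0}
    - {"jaw": 62, "dx": 0, "dy": 0, "dz": 0, "roll": 0}

```text
time: 29.22
eef_pos: [329.6, 312.1, 65.1]
ee_rot: [0.0, 0.94, 0.341, -0.0]
ft_force: [0.8, 0.2, -2.0]
gripper_width: 67.3
gripper_force: 24.7
```

Call:
servo_tool:
  moves:
    - {"jaw": 62, "dx": 0, "dy": 0, "dz": 0.015, "roll": 0}
    - {"jaw": 62, "dx": 0, "dy": 0, "dz": 0, "roll": 0}

```text
time: 29.48
eef_pos: [329.6, 312.1, 63.6]
ee_rot: [-0.0, 0.94, 0.341, -0.0]
ft_force: [-0.1, -0.2, -1.0]
gripper_width: 66.7
gripper_force: 24.7
```

Call:
servo_tool:
  moves:
    - {"jaw": 62, "dx": 0, "dy": 0, "dz": 0.01, "roll": 0}
    - {"jaw": 62, "dx": 0, "dy": 0, "dz": 0, "roll": 0}

```text
time: 29.72
eef_pos: [330.2, 312.6, 63.5]
ee_rot: [-0.0, 0.94, 0.341, 0.001]
ft_force: [-2.4, 0.2, 5.5]
gripper_width: 66.9
gripper_force: 24.7
```

Call:
servo_tool:
  moves:
    - {"jaw": 94, "dx": 0, "dy": 0, "dz": -0.01, "roll": 0}
    - {"jaw": 94, "dx": 0, "dy": 0, "dz": 0, "roll": 0}
    - {"jaw": 94, "dx": 0, "dy": 0, "dz": 0, "roll": 0}
    - {"jaw": 94, "dx": 0, "dy": 0, "dz": -0.3, "roll": 0}
    - {"jaw": 94, "dx": 0, "dy": 0, "dz": -0.5, "roll": 0}

```text
time: 30.35
eef_pos: [328.0, 311.1, 142.6]
ee_rot: [0.0, 0.94, 0.341, -0.003]
ft_force: [0.5, -0.0, -0.7]
gripper_width: 94.3
gripper_force: 0.0
```

Call:
servo_tool:
  moves:
    - {"jaw": 94, "dx": -0.171, "dy": 0.515, "dz": 0, "roll": 0}
    - {"jaw": 94, "dx": -0.171, "dy": 0.515, "dz": 0, "roll": 0}
    - {"jaw": 94, "dx": -0.171, "dy": 0.515, "dz": 0, "roll": 0}
    - {"jaw": 94, "dx": -0.171, "dy": 0.515, "dz": 0, "roll": 0}
    - {"jaw": 94, "dx": -0.171, "dy": 0.515, "dz": 0, "roll": 0}

```text
time: 30.98
eef_pos: [429.6, 58.0, 143.7]
ee_rot: [0.0, 0.94, 0.341, 0.0]
ft_force: [0.4, 0.5, 1.1]
gripper_width: 93.9
gripper_force: 0.0
```

Call:
servo_tool:
  moves:
    - {"jaw": 94, "dx": -0.311, "dy": 0.34, "dz": 0, "roll": 0}
    - {"jaw": 94, "dx": -0.311, "dy": 0.34, "dz": 0, "roll": 0}
    - {"jaw": 94, "dx": -0.311, "dy": 0.34, "dz": 0, "roll": 0}
    - {"jaw": 94, "dx": -0.311, "dy": 0.34, "dz": 0, "roll": 0}
    - {"jaw": 94, "dx": -0.311, "dy": 0.34, "dz": 0, "roll": 0}

```text
time: 31.6
eef_pos: [418.7, -171.9, 143.6]
ee_rot: [0.0, 0.94, 0.341, 0.0]
ft_force: [0.2, 0.0, 0.7]
gripper_width: 93.7
gripper_force: 0.0
```

Call:
servo_tool:
  moves:
    - {"jaw": 94, "dx": -0.436, "dy": 0.19, "dz": 0, "roll": 0}
    - {"jaw": 94, "dx": -0.436, "dy": 0.19, "dz": 0, "roll": 0}
    - {"jaw": 94, "dx": -0.436, "dy": 0.19, "dz": 0, "roll": 0}
    - {"jaw": 94, "dx": 0, "dy": 0, "dz": 0.3, "roll": 0}
    - {"jaw": 94, "dx": 0, "dy": 0, "dz": 0, "roll": 0}

```text
time: 32.22
eef_pos: [353.7, -296.7, 111.4]
ee_rot: [-0.003, 0.94, 0.341, -0.001]
ft_force: [0.3, 0.0, 0.5]
gripper_width: 94.0
gripper_force: 0.0
```

```bash
python3 - <<'E'
from m import *
plan((356.5,-298,28))
snap('top','t8');im,g,mt,b,gg,r=load('pics/t8.png')
print('g2',fitpot('top',r-gg<8,329,311,34,[4.3]))
print('tin',cen((r-b<25)&(gg>100),275,226,20,50))
E
```

```text
t 32.23 pos [ 353.7 -296.7  111.4] a 39.8 w 94.0 F [0.3 0.  0.5] gf 0.0 j6 -4
 -> (356.5, -298, 28) dx 0.013 dy 0.028 dz 0.834
g2 (array([328.7, 312.4]), np.float64(245.0), np.float64(0.162))
tin (((275.5180969238281, 227.05715942382812), (20.75551986694336, 20.9207763671875), 48.70988082885742), array([441. ,  -8.4,  50. ]))
```

Call:
servo_tool:
  moves:
    - {"jaw": 94, "dx": 0.01, "dy": 0.01, "dz": 0.4, "roll": 0}
    - {"jaw": 94, "dx": 0, "dy": 0, "dz": 0.4, "roll": 0}
    - {"jaw": 94, "dx": 0, "dy": 0, "dz": 0.05, "roll": 0}
    - {"jaw": 62, "dx": 0, "dy": 0, "dz": 0, "roll": 0}
    - {"jaw": 62, "dx": 0, "dy": 0, "dz": 0, "roll": 0}

```text
time: 32.9
eef_pos: [357.9, -299.5, 30.8]
ee_rot: [0.002, 0.94, 0.341, 0.001]
ft_force: [0.4, 0.5, -0.2]
gripper_width: 77.5
gripper_force: 0.0
```

Call:
servo_tool:
  moves:
    - {"jaw": 62, "dx": 0, "dy": 0, "dz": 0, "roll": 0}
    - {"jaw": 62, "dx": 0, "dy": 0, "dz": 0, "roll": 0}
    - {"jaw": 62, "dx": 0, "dy": 0, "dz": 0, "roll": 0}
    - {"jaw": 62, "dx": 0, "dy": 0, "dz": 0, "roll": 0}

```text
time: 33.4
eef_pos: [357.5, -299.2, 30.1]
ee_rot: [0.001, 0.94, 0.341, 0.0]
ft_force: [-0.8, 0.3, 5.7]
gripper_width: 66.3
gripper_force: 24.8
```

Call:
servo_tool:
  moves:
    - {"jaw": 62, "dx": 0, "dy": 0, "dz": -0.5, "roll": 0}
    - {"jaw": 62, "dx": 0, "dy": 0, "dz": -0.5, "roll": 0}
    - {"jaw": 62, "dx": 0, "dy": 0, "dz": -0.5, "roll": 0}
    - {"jaw": 62, "dx": 0, "dy": 0, "dz": 0, "roll": 0}

```text
time: 33.9
eef_pos: [358.3, -300.4, 182.9]
ee_rot: [0.004, 0.94, 0.341, 0.001]
ft_force: [0.0, -0.3, -1.0]
gripper_width: 66.3
gripper_force: 24.8
```

```bash
python3 -c "
from h import *
plan((420,-170,180),(430,60,180),(329.5,312,180),(329.5,312,91.5))"
```

```text
t 33.9 pos [ 358.3 -300.4  182.9] a 39.9 w 66.3 F [ 0.  -0.3 -1. ] gf 24.8 j6 -4
 -> (420, -170, 180) dx 1.310 dy -0.604 dz 0.029
 -> (430, 60, 180) dx 1.552 dy -1.700 dz -0.000
 -> (329.5, 312, 180) dx 0.846 dy -2.578 dz -0.000
 -> (329.5, 312, 91.5) dx 0.000 dy 0.000 dz 0.885
```

Call:
servo_tool:
  moves:
    - {"jaw": 62, "dx": 0.437, "dy": -0.2, "dz": 0, "roll": 0}
    - {"jaw": 62, "dx": 0.437, "dy": -0.2, "dz": 0, "roll": 0}
    - {"jaw": 62, "dx": 0.437, "dy": -0.2, "dz": 0, "roll": 0}
    - {"jaw": 62, "dx": 0.31, "dy": -0.34, "dz": 0, "roll": 0}
    - {"jaw": 62, "dx": 0.31, "dy": -0.34, "dz": 0, "roll": 0}

```text
time: 34.52
eef_pos: [421.4, -74.1, 176.4]
ee_rot: [-0.001, 0.94, 0.341, -0.001]
ft_force: [0.3, 1.3, -1.9]
gripper_width: 66.4
gripper_force: 24.8
```

Call:
servo_tool:
  moves:
    - {"jaw": 62, "dx": 0.31, "dy": -0.34, "dz": 0, "roll": 0}
    - {"jaw": 62, "dx": 0.31, "dy": -0.34, "dz": 0, "roll": 0}
    - {"jaw": 62, "dx": 0.31, "dy": -0.34, "dz": 0, "roll": 0}
    - {"jaw": 62, "dx": 0.169, "dy": -0.515, "dz": 0, "roll": 0}
    - {"jaw": 62, "dx": 0.169, "dy": -0.515, "dz": 0, "roll": 0}

```text
time: 35.15
eef_pos: [386.4, 163.7, 176.5]
ee_rot: [-0.0, 0.94, 0.341, -0.002]
ft_force: [-0.2, 0.2, -1.2]
gripper_width: 66.4
gripper_force: 24.8
```

Call:
servo_tool:
  moves:
    - {"jaw": 62, "dx": 0.169, "dy": -0.515, "dz": 0, "roll": 0}
    - {"jaw": 62, "dx": 0.169, "dy": -0.515, "dz": 0, "roll": 0}
    - {"jaw": 62, "dx": 0.169, "dy": -0.515, "dz": 0, "roll": 0}
    - {"jaw": 62, "dx": 0, "dy": 0, "dz": 0.1, "roll": 0}
    - {"jaw": 62, "dx": 0, "dy": 0, "dz": 0, "roll": 0}

```text
time: 35.78
eef_pos: [326.7, 312.4, 166.1]
ee_rot: [0.001, 0.94, 0.341, -0.002]
ft_force: [-0.0, -0.3, -1.0]
gripper_width: 66.7
gripper_force: 24.8
```

```bash
python3 -c "
from h import *
plan((329.5,312,92))"
```

```text
t 35.77 pos [326.7 312.4 166.1] a 39.9 w 66.7 F [-0.  -0.3 -1. ] gf 24.8 j6 79
 -> (329.5, 312, 92) dx 0.019 dy 0.021 dz 0.741
```

Call:
servo_tool:
  moves:
    - {"jaw": 62, "dx": 0.02, "dy": 0.013, "dz": 0.2, "roll": 0}
    - {"jaw": 62, "dx": 0, "dy": 0, "dz": 0.2, "roll": 0}
    - {"jaw": 62, "dx": 0, "dy": 0, "dz": 0.2, "roll": 0}
    - {"jaw": 62, "dx": 0, "dy": 0, "dz": 0.08, "roll": 0}
    - {"jaw": 62, "dx": 0, "dy": 0, "dz": 0, "roll": 0}

```text
time: 36.4
eef_pos: [330.6, 312.9, 100.2]
ee_rot: [0.0, 0.94, 0.34, -0.001]
ft_force: [-0.3, 0.1, -1.7]
gripper_width: 66.4
gripper_force: 24.8
```

Call:
servo_tool:
  moves:
    - {"jaw": 62, "dx": 0, "dy": 0, "dz": 0.02, "roll": 0}
    - {"jaw": 62, "dx": 0, "dy": 0, "dz": 0.015, "roll": 0}
    - {"jaw": 62, "dx": 0, "dy": 0, "dz": 0, "roll": 0}

```text
time: 36.78
eef_pos: [330.7, 313.9, 97.4]
ee_rot: [-0.0, 0.94, 0.341, 0.0]
ft_force: [0.4, 0.1, -0.4]
gripper_width: 66.1
gripper_force: 24.8
```

Call:
servo_tool:
  moves:
    - {"jaw": 62, "dx": 0, "dy": 0, "dz": 0.01, "roll": 0}
    - {"jaw": 62, "dx": 0, "dy": 0, "dz": 0, "roll": 0}

```text
time: 37.02
eef_pos: [330.5, 313.8, 96.1]
ee_rot: [0.0, 0.94, 0.341, -0.0]
ft_force: [0.4, 0.6, -1.0]
gripper_width: 66.3
gripper_force: 24.8
```

Call:
servo_tool:
  moves:
    - {"jaw": 62, "dx": 0, "dy": 0, "dz": 0.02, "roll": 0}
    - {"jaw": 62, "dx": 0, "dy": 0, "dz": 0.01, "roll": 0}
    - {"jaw": 62, "dx": 0, "dy": 0, "dz": 0, "roll": 0}

```text
time: 37.4
eef_pos: [330.5, 313.7, 93.0]
ee_rot: [0.0, 0.94, 0.341, -0.0]
ft_force: [-0.3, 1.2, -1.2]
gripper_width: 66.3
gripper_force: 24.8
```

Call:
servo_tool:
  moves:
    - {"jaw": 62, "dx": 0, "dy": 0, "dz": 0.01, "roll": 0}
    - {"jaw": 62, "dx": 0, "dy": 0, "dz": 0, "roll": 0}

```text
time: 37.65
eef_pos: [330.6, 313.8, 92.2]
ee_rot: [0.0, 0.94, 0.341, 0.0]
ft_force: [-0.6, -0.4, -1.3]
gripper_width: 66.1
gripper_force: 24.8
```

Call:
servo_tool:
  moves:
    - {"jaw": 62, "dx": 0, "dy": 0, "dz": 0.01, "roll": 0}
    - {"jaw": 62, "dx": 0, "dy": 0, "dz": 0, "roll": 0}

```text
time: 37.9
eef_pos: [331.2, 314.2, 92.0]
ee_rot: [-0.0, 0.94, 0.341, 0.001]
ft_force: [-1.6, -0.1, 4.5]
gripper_width: 65.9
gripper_force: 24.8
```

Call:
servo_tool:
  moves:
    - {"jaw": 94, "dx": 0, "dy": 0, "dz": -0.01, "roll": 0}
    - {"jaw": 94, "dx": 0, "dy": 0, "dz": 0, "roll": 0}
    - {"jaw": 94, "dx": 0, "dy": 0, "dz": 0, "roll": 0}
    - {"jaw": 94, "dx": 0, "dy": 0, "dz": -0.3, "roll": 0}
    - {"jaw": 94, "dx": 0, "dy": 0, "dz": -0.5, "roll": 0}

```text
time: 38.52
eef_pos: [329.0, 312.9, 171.0]
ee_rot: [0.0, 0.94, 0.341, -0.002]
ft_force: [0.9, -0.2, -0.1]
gripper_width: 94.0
gripper_force: 0.0
```

Call:
servo_tool:
  moves:
    - {"jaw": 94, "dx": 0, "dy": 0, "dz": -0.2, "roll": 0.283}
    - {"jaw": 94, "dx": 0, "dy": 0, "dz": 0, "roll": 0.283}
    - {"jaw": 94, "dx": 0, "dy": 0, "dz": 0, "roll": 0.283}
    - {"jaw": 94, "dx": 0, "dy": 0, "dz": 0, "roll": 0.283}
    - {"jaw": 94, "dx": 0.443, "dy": 0.295, "dz": 0, "roll": 0}

```text
time: 39.15
eef_pos: [376.6, 290.0, 192.1]
ee_rot: [-0.0, 0.999, 0.054, -0.0]
ft_force: [1.0, 0.5, 1.8]
gripper_width: 94.1
gripper_force: 0.0
```

Call:
servo_tool:
  moves:
    - {"jaw": 94, "dx": 0.443, "dy": 0.295, "dz": 0, "roll": 0}
    - {"jaw": 94, "dx": 0.443, "dy": 0.295, "dz": 0, "roll": 0}
    - {"jaw": 94, "dx": 0.443, "dy": 0.295, "dz": 0, "roll": 0}
    - {"jaw": 94, "dx": 0.443, "dy": 0.295, "dz": 0, "roll": 0}

```text
time: 39.65
eef_pos: [567.5, 189.1, 191.8]
ee_rot: [-0.0, 0.999, 0.052, -0.0]
ft_force: [-0.3, -0.3, 0.9]
gripper_width: 93.9
gripper_force: 0.0
```

```bash
python3 - <<'E'
from m import *
im,g,mt,b,gg,r=load('pics/t0.png')
plan((614,166,120))
for k,T in((18,70),(22,95),(14,80)):
  mk=((r-b<k)&(gg>T))
  for x,y in((612,165),(625,44),(639,-82)): print(k,T,fitpot('top',mk,x,y,45,[0.1]))
# bar: dark pixels row centroid per column
for u in(200,238,279,312,318):
    col=r[140:172,u]; v=140+np.argmin(cv2.GaussianBlur(col.astype(np.float32).reshape(-1,1),(1,3),0)); print(u,v,px2w('top',u,v,119),col.min())
snap('top','t9');snap('side','s9');im,g,mt,b,gg,r=load('pics/t9.png')
print('g3',fitpot('top',r-gg<8,329,312,62,[0.45]))
E
python3 - <<'E'
import cv2,numpy as np
a=cv2.imread('pics/s9.png');t=cv2.imread('pics/t9.png')
cv2.imwrite('pics/v9.png',np.hstack([cv2.resize(a[90:420,80:340],(400,508)),cv2.resize(t[130:290,130:256],(400,508))]))
E
```

```text
t 39.65 pos [567.5 189.1 191.8] a 5.9 w 93.9 F [-0.3 -0.3  0.9] gf 0.0 j6 92
 -> (614, 166, 120) dx 0.439 dy 0.277 dz 0.718
18 70 (array([612.5, 165.2]), np.float64(6.0), np.float64(0.126))
18 70 (array([626.8,  44.4]), np.float64(6.0), np.float64(0.118))
18 70 (array([640.2, -81.8]), np.float64(8.0), np.float64(0.113))
22 95 (array([613.6, 165.9]), np.float64(6.0), np.float64(0.179))
22 95 (array([626.8,  43.9]), np.float64(7.0), np.float64(0.147))
22 95 (array([639.9, -81.7]), np.float64(8.0), np.float64(0.131))
14 80 (array([612.6, 165.6]), np.float64(6.0), np.float64(0.144))
14 80 (array([627.4,  44.9]), np.float64(4.0), np.float64(0.141))
14 80 (array([640.6, -81.5]), np.float64(6.0), np.float64(0.143))
200 160 [647.1 226.3 119. ] 56
238 156 [659.2 107.8 119. ] 61
279 151 [674.4 -20.1 119. ] 69
312 148 [ 683.4 -123.1  119. ] 66
318 147 [ 686.5 -141.9  119. ] 60
g3 (array([327.3, 304.6]), np.float64(35.0), np.float64(0.628))
```

View pics/v9.png

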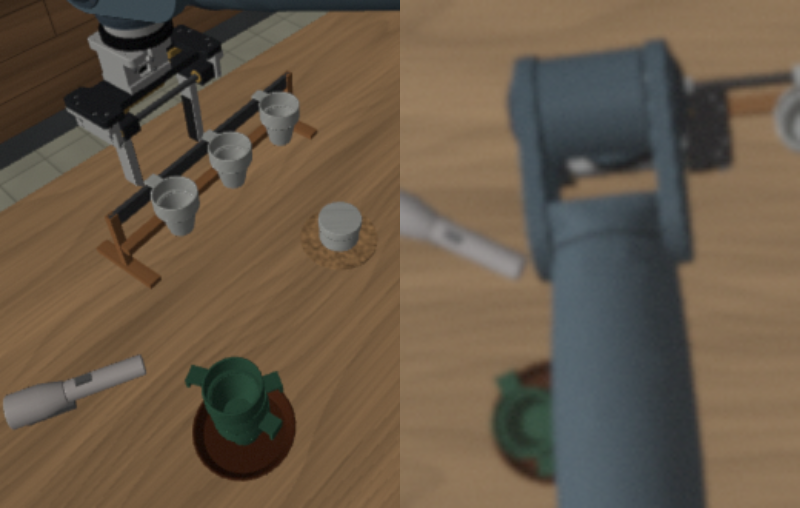

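Greens are nested upright on the saucer, tin is on the mat, and the metals hang undisturbed. Now the first metal pot.

Call:
servo_tool:
  moves:
    - {"jaw": 94, "dx": 0.408, "dy": 0.279, "dz": 0, "roll": 0}
    - {"jaw": 94, "dx": 0, "dy": 0, "dz": 0, "roll": 0}
    - {"jaw": 94, "dx": 0, "dy": 0, "dz": 0.4, "roll": 0}
    - {"jaw": 94, "dx": 0, "dy": 0, "dz": 0.4, "roll": 0}
    - {"jaw": 94, "dx": 0, "dy": 0, "dz": 0.38, "roll": 0}

```text
time: 40.38
eef_pos: [608.1, 167.6, 73.0]
ee_rot: [-0.0, 0.999, 0.052, -0.0]
ft_force: [-0.3, -0.5, 0.1]
gripper_width: 94.2
gripper_force: 0.0
```

Call:
servo_tool:
  moves:
    - {"jaw": 62, "dx": 0, "dy": 0, "dz": 0, "roll": 0}
    - {"jaw": 62, "dx": 0, "dy": 0, "dz": 0, "roll": 0}
    - {"jaw": 62, "dx": 0, "dy": 0, "dz": 0, "roll": 0}
    - {"jaw": 62, "dx": 0, "dy": 0, "dz": 0, "roll": 0}
    - {"jaw": 62, "dx": 0, "dy": 0, "dz": 0, "roll": 0}

```text
time: 41.0
eef_pos: [610.7, 166.1, 76.6]
ee_rot: [0.0, 0.999, 0.052, 0.001]
ft_force: [-3.2, -3.1, 6.9]
gripper_width: 67.3
gripper_force: 25.0
```

Call:
servo_tool:
  moves:
    - {"jaw": 62, "dx": 0, "dy": 0, "dz": 0, "roll": 0}

```text
time: 41.12
eef_pos: [610.7, 166.1, 76.6]
ee_rot: [0.0, 0.999, 0.052, 0.001]
ft_force: [-3.5, -2.8, 7.1]
gripper_width: 67.7
gripper_force: 25.0
```

Call:
servo_tool:
  moves:
    - {"jaw": 62, "dx": 0, "dy": 0, "dz": -0.2, "roll": 0}
    - {"jaw": 62, "dx": 0, "dy": 0, "dz": -0.4, "roll": 0}
    - {"jaw": 62, "dx": 0, "dy": 0, "dz": -0.5, "roll": 0}
    - {"jaw": 62, "dx": 0, "dy": 0, "dz": -0.4, "roll": 0}
    - {"jaw": 62, "dx": 0, "dy": 0, "dz": 0, "roll": 0}

```text
time: 41.75
eef_pos: [612.2, 167.2, 229.2]
ee_rot: [-0.001, 0.999, 0.052, 0.005]
ft_force: [-0.1, -0.2, -2.1]
gripper_width: 67.6
gripper_force: 25.0
```

Call:
servo_tool:
  moves:
    - {"jaw": 62, "dx": -0.441, "dy": -0.293, "dz": 0, "roll": 0}
    - {"jaw": 62, "dx": -0.441, "dy": -0.293, "dz": 0, "roll": 0}
    - {"jaw": 62, "dx": -0.441, "dy": -0.293, "dz": 0, "roll": 0}
    - {"jaw": 62, "dx": -0.441, "dy": -0.293, "dz": 0, "roll": 0}
    - {"jaw": 62, "dx": -0.441, "dy": -0.293, "dz": 0, "roll": 0}

```text
time: 42.38
eef_pos: [372.5, 289.8, 221.9]
ee_rot: [0.0, 0.999, 0.052, -0.001]
ft_force: [-0.7, 0.7, -0.7]
gripper_width: 67.5
gripper_force: 25.0
```

Call:
servo_tool:
  moves:
    - {"jaw": 62, "dx": -0.441, "dy": -0.293, "dz": 0, "roll": 0}
    - {"jaw": 62, "dx": 0, "dy": 0, "dz": 0.1, "roll": 0}
    - {"jaw": 62, "dx": 0, "dy": 0, "dz": 0, "roll": 0}
    - {"jaw": 62, "dx": 0, "dy": 0, "dz": 0, "roll": 0}

```text
time: 42.88
eef_pos: [328.8, 313.4, 213.5]
ee_rot: [0.0, 0.999, 0.051, -0.001]
ft_force: [0.6, -0.1, -1.6]
gripper_width: 67.7
gripper_force: 25.0
```

```bash
python3 - <<'E'
from m import *
plan((329,313,122))
snap('side','s10');snap('top','t10');im,g,mt,b,gg,r=load('pics/t10.png')
print('tin',cen((r-b<25)&(gg>100),275,226,20,50))
for x,y in((625,44),(639,-82)): print(fitpot('top',mt,x,y,45,[0.1]))
for q in ((327,312,117),(329,312.5,140)): print(w2px('side',q))
a=cv2.imread('pics/s10.png');cv2.imwrite('pics/v10.png',cv2.resize(a[220:420,130:380],(750,600)))
E
```

```text
t 42.88 pos [328.8 313.4 213.5] a 5.9 w 67.7 F [ 0.6 -0.1 -1.6] gf 25.0 j6 113
 -> (329, 313, 122) dx 0.002 dy 0.004 dz 0.915
tin (((275.5180969238281, 227.05715942382812), (20.75551986694336, 20.9207763671875), 48.70988082885742), array([441. ,  -8.4,  50. ]))
(array([627.4,  44.8]), np.float64(6.0), np.float64(0.129))
(array([639.5, -81.8]), np.float64(6.0), np.float64(0.121))
[233.59406562 346.21491938]
[231.38132934 339.70389698]
```

View pics/v10.png

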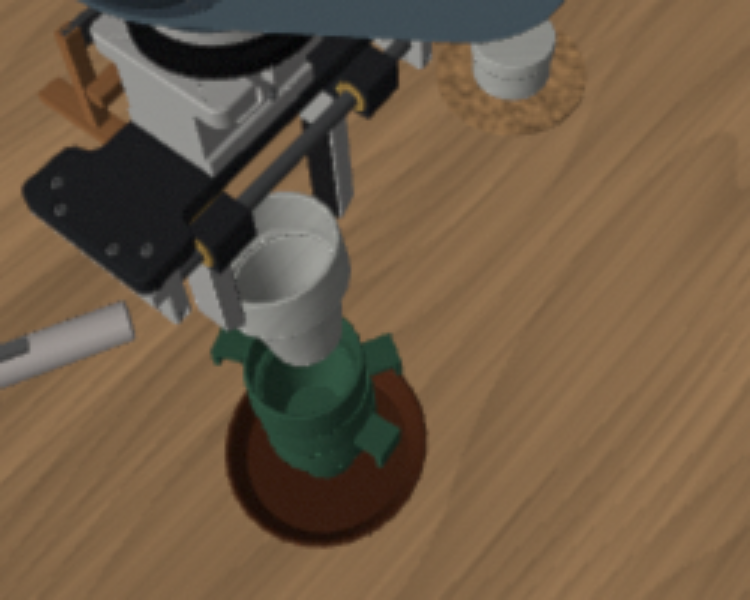

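The metal pot hangs above the stack mouth, nearly in line. Lowering.

Call:
servo_tool:
  moves:
    - {"jaw": 62, "dx": 0, "dy": 0, "dz": 0.3, "roll": 0}
    - {"jaw": 62, "dx": 0, "dy": 0, "dz": 0.25, "roll": 0}
    - {"jaw": 62, "dx": 0, "dy": 0, "dz": 0.2, "roll": 0}
    - {"jaw": 62, "dx": 0, "dy": 0, "dz": 0.08, "roll": 0}
    - {"jaw": 62, "dx": 0, "dy": 0, "dz": 0, "roll": 0}

```text
time: 43.6
eef_pos: [332.1, 315.4, 134.7]
ee_rot: [-0.002, 0.999, 0.051, 0.004]
ft_force: [1.3, -0.8, 8.9]
gripper_width: 67.8
gripper_force: 25.0
```

Call:
servo_tool:
  moves:
    - {"jaw": 62, "dx": 0, "dy": 0, "dz": 0.02, "roll": 0}
    - {"jaw": 62, "dx": 0, "dy": 0, "dz": 0.02, "roll": 0}
    - {"jaw": 62, "dx": 0, "dy": 0, "dz": 0, "roll": 0}

```text
time: 43.98
eef_pos: [334.7, 316.3, 133.9]
ee_rot: [-0.003, 0.999, 0.051, 0.007]
ft_force: [2.2, 0.4, 18.4]
gripper_width: 68.0
gripper_force: 25.0
```

Call:
servo_tool:
  moves:
    - {"jaw": 62, "dx": 0, "dy": 0, "dz": 0.015, "roll": 0}
    - {"jaw": 62, "dx": 0, "dy": 0, "dz": 0, "roll": 0}

```text
time: 44.22
eef_pos: [335.8, 316.7, 133.6]
ee_rot: [-0.003, 0.999, 0.051, 0.008]
ft_force: [3.0, -1.0, 22.5]
gripper_width: 67.3
gripper_force: 25.0
```

Call:
servo_tool:
  moves:
    - {"jaw": 62, "dx": 0, "dy": 0, "dz": 0.01, "roll": 0}
    - {"jaw": 62, "dx": 0, "dy": 0, "dz": 0, "roll": 0}

```text
time: 44.48
eef_pos: [336.5, 316.9, 133.4]
ee_rot: [-0.003, 0.999, 0.052, 0.009]
ft_force: [3.1, -1.9, 24.1]
gripper_width: 67.8
gripper_force: 25.0
```

Call:
servo_tool:
  moves:
    - {"jaw": 62, "dx": 0, "dy": 0, "dz": -0.2, "roll": 0}
    - {"jaw": 62, "dx": 0, "dy": 0, "dz": -0.15, "roll": 0}
    - {"jaw": 62, "dx": 0, "dy": 0, "dz": 0, "roll": 0}
    - {"jaw": 62, "dx": 0, "dy": 0, "dz": 0, "roll": 0}

```text
time: 44.98
eef_pos: [327.8, 313.6, 158.8]
ee_rot: [0.0, 0.999, 0.052, -0.001]
ft_force: [1.1, -0.3, -1.9]
gripper_width: 67.7
gripper_force: 25.0
```

```bash
python3 - <<'E'
from m import *
plan()
im,g,mt,b,gg,r=load('pics/s9.png')
gm=(r-gg<8)&(gg<110)&(gg-b>-2)
# stack silhouette fit in s9 (unoccluded): z0=6,34,62 with yaws
S=6;i=np.array([190,310]);sh=(110*S//1,90*S)
cr=cv2.resize(gm[310:420,190:280].astype(np.uint8)*255,None,fx=S,fy=S)>127
def f(p):
    m=0
    for z,y in((6,191),(34,246),(62,27)): m=m|render('side',p[0],p[1],np.radians(y),z,i,cr.shape,S)
    m=m>0;return 1-(m&cr).sum()/(m|cr).sum()
print('stack',minimize(f,[329,312],method='Nelder-Mead',options=dict(initial_simplex=[[329,312],[336,312],[329,319]])).x,f([329,312]))
# metal in s10: lower cone crop
for (u,v),z in (((305,352),182),((307,377),140)): print(px2w('side',130+u/3,220+v/3,z))
snap('side','s11');a=cv2.imread('pics/s11.png');a=cv2.resize(a,None,fx=5,fy=5,interpolation=cv2.INTER_CUBIC)
o,_=state();p=np.array(o['eef_pos']);B=p[2]-31.6
for x,y,z0,col in((p[0],p[1],B,(0,0,255)),(329,312,62,(255,0,255))):
    for z,rr in((78,34),(50,28.5),(50,34),(0,19)):
        cv2.polylines(a,[np.array([w2px('side',q)*5+2 for q in circ(x,y,z0+z,rr)],np.int32)],True,col,1)
cv2.imwrite('pics/v11.png',a[1450:2050,850:1550])
E
```

```text
t 44.98 pos [327.8 313.6 158.8] a 5.9 w 67.7 F [ 1.1 -0.3 -1.9] gf 25.0 j6 113
stack [329.16231649 311.43086828] 0.07739092309248907
[314.4 320.5 182. ]
[320.2 318.6 140. ]
```

View pics/v11.png

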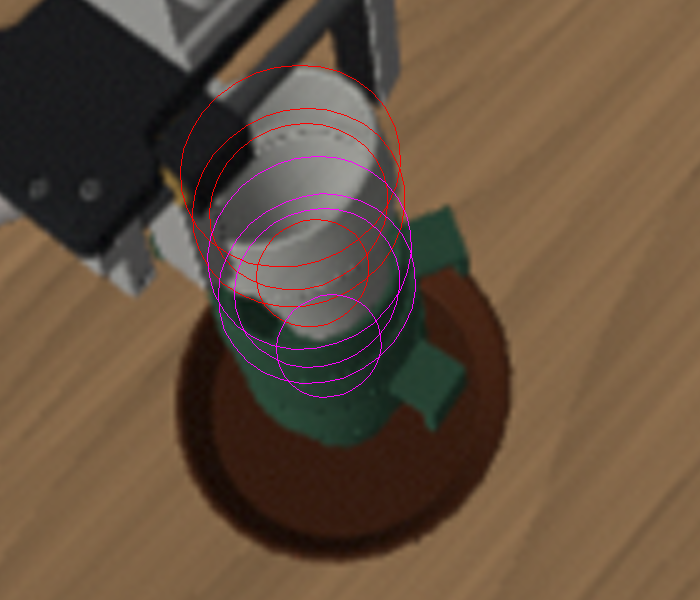

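The pot has tilted a little about the finger axis: its foot appears at (315,340) in the crop, against (310,327) predicted, so it is swung toward −x. I'll shift +x and lower again, then let it drop home on release.

Call:
servo_tool:
  moves:
    - {"jaw": 62, "dx": 0.065, "dy": 0, "dz": 0, "roll": 0}
    - {"jaw": 62, "dx": 0, "dy": 0, "dz": 0.15, "roll": 0}
    - {"jaw": 62, "dx": 0, "dy": 0, "dz": 0.05, "roll": 0}
    - {"jaw": 62, "dx": 0, "dy": 0, "dz": 0, "roll": 0}

```text
time: 45.52
eef_pos: [334.1, 314.3, 138.6]
ee_rot: [0.0, 0.999, 0.052, -0.001]
ft_force: [0.1, 0.4, -1.1]
gripper_width: 67.6
gripper_force: 25.0
```

Call:
servo_tool:
  moves:
    - {"jaw": 62, "dx": 0, "dy": 0, "dz": 0.03, "roll": 0}
    - {"jaw": 62, "dx": 0, "dy": 0, "dz": 0.02, "roll": 0}
    - {"jaw": 62, "dx": 0, "dy": 0, "dz": 0, "roll": 0}

```text
time: 45.9
eef_pos: [334.6, 314.6, 134.6]
ee_rot: [-0.0, 0.999, 0.052, -0.0]
ft_force: [0.2, -0.4, -1.5]
gripper_width: 67.6
gripper_force: 25.0
```

Call:
servo_tool:
  moves:
    - {"jaw": 62, "dx": 0, "dy": 0, "dz": 0.03, "roll": 0}
    - {"jaw": 62, "dx": 0, "dy": 0, "dz": 0, "roll": 0}

```text
time: 46.15
eef_pos: [334.6, 314.6, 131.5]
ee_rot: [0.0, 0.999, 0.052, -0.0]
ft_force: [-0.7, 0.1, -0.9]
gripper_width: 67.8
gripper_force: 25.0
```

Call:
servo_tool:
  moves:
    - {"jaw": 62, "dx": 0, "dy": 0, "dz": 0.03, "roll": 0}
    - {"jaw": 62, "dx": 0, "dy": 0, "dz": 0, "roll": 0}

```text
time: 46.4
eef_pos: [334.6, 314.5, 128.5]
ee_rot: [0.0, 0.999, 0.052, -0.0]
ft_force: [-0.2, -0.7, -0.8]
gripper_width: 67.5
gripper_force: 25.0
```

Call:
servo_tool:
  moves:
    - {"jaw": 62, "dx": 0, "dy": 0, "dz": 0.02, "roll": 0}
    - {"jaw": 62, "dx": 0, "dy": 0, "dz": 0, "roll": 0}

```text
time: 46.65
eef_pos: [334.6, 314.6, 126.5]
ee_rot: [0.0, 0.999, 0.052, -0.0]
ft_force: [-0.8, -0.3, -0.3]
gripper_width: 67.3
gripper_force: 25.0
```

Call:
servo_tool:
  moves:
    - {"jaw": 62, "dx": 0, "dy": 0, "dz": 0.02, "roll": 0}
    - {"jaw": 62, "dx": 0, "dy": 0, "dz": 0, "roll": 0}

```text
time: 46.9
eef_pos: [334.8, 314.7, 124.7]
ee_rot: [-0.0, 0.999, 0.052, 0.0]
ft_force: [0.5, 0.8, 0.1]
gripper_width: 67.5
gripper_force: 25.0
```

Call:
servo_tool:
  moves:
    - {"jaw": 62, "dx": 0, "dy": 0, "dz": 0.02, "roll": 0}
    - {"jaw": 62, "dx": 0, "dy": 0, "dz": 0, "roll": 0}

```text
time: 47.15
eef_pos: [334.8, 314.6, 122.7]
ee_rot: [-0.0, 0.999, 0.052, 0.0]
ft_force: [-0.7, -0.0, 0.9]
gripper_width: 67.7
gripper_force: 25.0
```

Call:
servo_tool:
  moves:
    - {"jaw": 62, "dx": 0, "dy": 0, "dz": 0.01, "roll": 0}
    - {"jaw": 62, "dx": 0, "dy": 0, "dz": 0, "roll": 0}

```text
time: 47.4
eef_pos: [335.2, 314.8, 122.2]
ee_rot: [-0.0, 0.999, 0.052, 0.001]
ft_force: [0.2, -0.5, 2.4]
gripper_width: 67.5
gripper_force: 25.0
```

Call:
servo_tool:
  moves:
    - {"jaw": 94, "dx": 0, "dy": 0, "dz": -0.02, "roll": 0}
    - {"jaw": 94, "dx": 0, "dy": 0, "dz": 0, "roll": 0}
    - {"jaw": 94, "dx": 0, "dy": 0, "dz": 0, "roll": 0}
    - {"jaw": 94, "dx": 0, "dy": 0, "dz": -0.3, "roll": 0}
    - {"jaw": 94, "dx": 0, "dy": 0, "dz": -0.5, "roll": 0}

```text
time: 48.02
eef_pos: [333.1, 313.8, 202.5]
ee_rot: [0.001, 0.999, 0.052, -0.002]
ft_force: [0.7, 0.8, 0.8]
gripper_width: 94.0
gripper_force: 0.0
```

Call:
servo_tool:
  moves:
    - {"jaw": 94, "dx": 0.365, "dy": 0.427, "dz": 0, "roll": 0}
    - {"jaw": 94, "dx": 0.365, "dy": 0.427, "dz": 0, "roll": 0}
    - {"jaw": 94, "dx": 0.365, "dy": 0.427, "dz": 0, "roll": 0}
    - {"jaw": 94, "dx": 0.365, "dy": 0.427, "dz": 0, "roll": 0}
    - {"jaw": 94, "dx": 0.365, "dy": 0.427, "dz": 0, "roll": 0}

```text
time: 48.65
eef_pos: [539.3, 119.8, 203.4]
ee_rot: [-0.0, 0.999, 0.052, -0.0]
ft_force: [-0.1, 0.8, 0.1]
gripper_width: 93.7
gripper_force: 0.0
```

Call:
servo_tool:
  moves:
    - {"jaw": 94, "dx": 0.365, "dy": 0.427, "dz": 0, "roll": 0}
    - {"jaw": 94, "dx": 0.365, "dy": 0.427, "dz": 0, "roll": 0}
    - {"jaw": 94, "dx": 0, "dy": 0, "dz": 0.3, "roll": 0}
    - {"jaw": 94, "dx": 0, "dy": 0, "dz": 0, "roll": 0}
    - {"jaw": 94, "dx": 0, "dy": 0, "dz": 0, "roll": 0}

```text
time: 49.28
eef_pos: [619.8, 44.2, 174.3]
ee_rot: [0.0, 0.999, 0.052, 0.0]
ft_force: [-0.3, 0.3, 0.1]
gripper_width: 94.1
gripper_force: 0.0
```

```bash
python3 - <<'E'
from m import *
plan((620.5,44.3,75))
snap('side','s12');snap('top','t12');im,g,mt,b,gg,r=load('pics/t12.png')
print('tin',cen((r-b<25)&(gg>100),275,226,20,50))
print('m1 nested?',fitpot('top',mt,329,312,90,[0.1]))
im,g,mt,b,gg,r=load('pics/s12.png')
S=6;i=np.array([180,260]);cm=((r-b<18)&(gg>60))|(r-gg<8)
cr=cv2.resize(cm[260:420,180:290].astype(np.uint8)*255,None,fx=S,fy=S)>127
def f(p):
    m=0
    for z,y in((6,191),(34,246),(62,27),(p[2],6)): m=m|render('side',p[0] if z==p[2] else 329,p[1] if z==p[2] else 312,np.radians(y),z,i,cr.shape,S)
    m=m>0;return 1-(m&cr).sum()/(m|cr).sum()
R=minimize(f,[329,312,90],method='Nelder-Mead',options=dict(initial_simplex=[[329,312,90],[336,312,90],[329,319,90],[329,312,100]]));print(R.x,R.fun)
E
```

```text
t 49.27 pos [619.8  44.2 174.3] a 6.0 w 94.1 F [-0.3  0.3  0.1] gf 0.0 j6 78
 -> (620.5, 44.3, 75) dx 0.007 dy 0.000 dz 0.993
tin (((275.3858947753906, 227.0212860107422), (20.8065128326416, 21.14582061767578), 88.9811019897461), array([441.2,  -8. ,  50. ]))
m1 nested? (array([330.8, 314.2]), np.float64(4.0), np.float64(0.155))
[338.99253747 310.00072641  74.91175401] 0.06336637441685189
```

Call:
servo_tool:
  moves:
    - {"jaw": 94, "dx": 0.005, "dy": 0, "dz": 0.4, "roll": 0}
    - {"jaw": 94, "dx": 0, "dy": 0, "dz": 0.4, "roll": 0}
    - {"jaw": 94, "dx": 0, "dy": 0, "dz": 0.18, "roll": 0}
    - {"jaw": 62, "dx": 0, "dy": 0, "dz": 0, "roll": 0}
    - {"jaw": 62, "dx": 0, "dy": 0, "dz": 0, "roll": 0}

```text
time: 50.0
eef_pos: [621.9, 43.8, 77.9]
ee_rot: [0.0, 0.999, 0.052, 0.002]
ft_force: [-0.5, -0.2, -0.9]
gripper_width: 77.5
gripper_force: 0.0
```

Call:
servo_tool:
  moves:
    - {"jaw": 62, "dx": 0, "dy": 0, "dz": 0, "roll": 0}
    - {"jaw": 62, "dx": 0, "dy": 0, "dz": 0, "roll": 0}
    - {"jaw": 62, "dx": 0, "dy": 0, "dz": 0, "roll": 0}
    - {"jaw": 62, "dx": 0, "dy": 0, "dz": 0, "roll": 0}

```text
time: 50.5
eef_pos: [621.7, 43.0, 77.8]
ee_rot: [0.001, 0.999, 0.052, 0.001]
ft_force: [-2.0, -3.3, 6.3]
gripper_width: 67.5
gripper_force: 25.0
```

Call:
servo_tool:
  moves:
    - {"jaw": 62, "dx": 0, "dy": 0, "dz": -0.15, "roll": 0}
    - {"jaw": 62, "dx": 0, "dy": 0, "dz": -0.2, "roll": 0}
    - {"jaw": 62, "dx": 0, "dy": 0, "dz": -0.5, "roll": 0}
    - {"jaw": 62, "dx": 0, "dy": 0, "dz": -0.5, "roll": 0}
    - {"jaw": 62, "dx": 0, "dy": 0, "dz": -0.4, "roll": 0}

```text
time: 51.12
eef_pos: [620.2, 44.3, 253.3]
ee_rot: [-0.0, 0.999, 0.052, 0.001]
ft_force: [0.1, 0.3, -1.6]
gripper_width: 67.3
gripper_force: 26.5
```

```bash
python3 -c "
from h import *
plan((330,314,246),(330,314,150))"
```

```text
t 51.12 pos [620.2  44.3 253.3] a 6.0 w 67.3 F [ 0.1  0.3 -1.6] gf 26.5 j6 78
 -> (330, 314, 246) dx -2.606 dy -2.984 dz 0.073
 -> (330, 314, 150) dx 0.000 dy 0.000 dz 0.960
```

Call:
servo_tool:
  moves:
    - {"jaw": 62, "dx": -0.372, "dy": -0.426, "dz": 0, "roll": 0}
    - {"jaw": 62, "dx": -0.372, "dy": -0.426, "dz": 0, "roll": 0}
    - {"jaw": 62, "dx": -0.372, "dy": -0.426, "dz": 0, "roll": 0}
    - {"jaw": 62, "dx": -0.372, "dy": -0.426, "dz": 0, "roll": 0}
    - {"jaw": 62, "dx": -0.372, "dy": -0.426, "dz": 0, "roll": 0}

```text
time: 51.75
eef_pos: [411.2, 237.7, 250.8]
ee_rot: [-0.0, 0.999, 0.052, -0.0]
ft_force: [0.7, 0.9, -1.9]
gripper_width: 67.3
gripper_force: 26.5
```

Call:
servo_tool:
  moves:
    - {"jaw": 62, "dx": -0.372, "dy": -0.426, "dz": 0, "roll": 0}
    - {"jaw": 62, "dx": -0.372, "dy": -0.426, "dz": 0, "roll": 0}
    - {"jaw": 62, "dx": 0, "dy": 0, "dz": 0.1, "roll": 0}
    - {"jaw": 62, "dx": 0, "dy": 0, "dz": 0, "roll": 0}
    - {"jaw": 62, "dx": 0, "dy": 0, "dz": 0, "roll": 0}

```text
time: 52.38
eef_pos: [331.2, 312.7, 240.6]
ee_rot: [0.0, 0.999, 0.051, -0.0]
ft_force: [0.1, 0.9, -1.5]
gripper_width: 67.2
gripper_force: 26.6
```

```bash
python3 - <<'E'
from m import *
plan((331,313.5,151))
snap('side','s13');a=cv2.imread('pics/s13.png');a=cv2.resize(a,None,fx=5,fy=5,interpolation=cv2.INTER_CUBIC)
o,_=state();p=np.array(o['eef_pos']);B=p[2]-32.8
for x,y,z0,col in((p[0],p[1],B,(0,0,255)),(329,312.5,90,(255,0,255))):
    for z,rr in((78,34),(50,34),(0,19)):
        cv2.polylines(a,[np.array([w2px('side',q)*5+2 for q in circ(x,y,z0+z,rr)],np.int32)],True,col,1)
cv2.imwrite('pics/v13.png',a[1300:1900,800:1600])
E
```

```text
t 52.38 pos [331.2 312.7 240.6] a 5.8 w 67.2 F [ 0.1  0.9 -1.5] gf 26.6 j6 113
 -> (331, 313.5, 151) dx -0.001 dy -0.008 dz 0.896
```

View pics/v13.png

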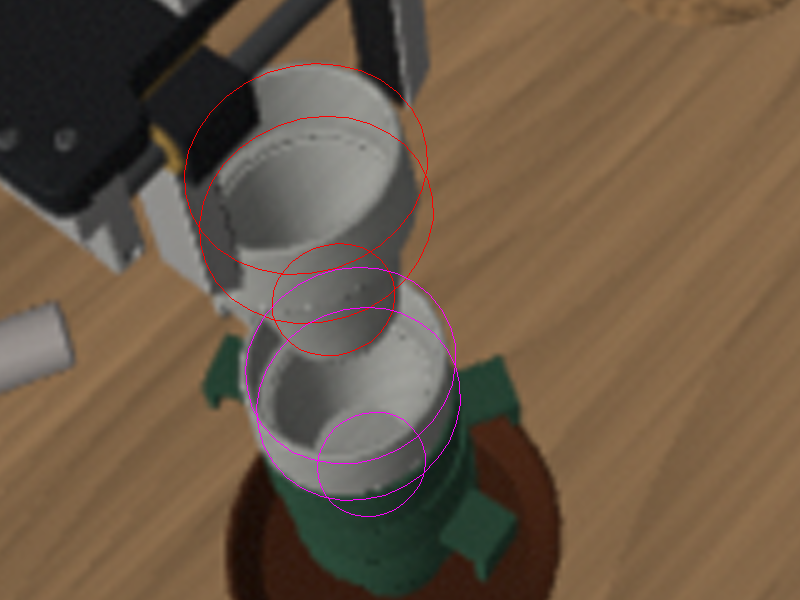

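The first metal pot sits home (matches the magenta outline) and the second pot's foot is where predicted. Lowering.

Call:
servo_tool:
  moves:
    - {"jaw": 62, "dx": 0.01, "dy": -0.005, "dz": 0.3, "roll": 0}
    - {"jaw": 62, "dx": 0, "dy": 0, "dz": 0.2, "roll": 0}
    - {"jaw": 62, "dx": 0, "dy": 0, "dz": 0.1, "roll": 0}
    - {"jaw": 62, "dx": 0, "dy": 0, "dz": 0.1, "roll": 0}
    - {"jaw": 62, "dx": 0, "dy": 0, "dz": 0, "roll": 0}

```text
time: 53.05
eef_pos: [331.3, 313.8, 170.4]
ee_rot: [0.0, 0.999, 0.052, -0.0]
ft_force: [0.4, -0.1, -1.8]
gripper_width: 67.1
gripper_force: 26.6
```

Call:
servo_tool:
  moves:
    - {"jaw": 62, "dx": 0, "dy": 0, "dz": 0.04, "roll": 0}
    - {"jaw": 62, "dx": 0, "dy": 0, "dz": 0.04, "roll": 0}
    - {"jaw": 62, "dx": 0, "dy": 0, "dz": 0, "roll": 0}

```text
time: 53.42
eef_pos: [331.2, 314.0, 162.5]
ee_rot: [0.0, 0.999, 0.052, -0.0]
ft_force: [0.8, -0.7, -0.8]
gripper_width: 67.0
gripper_force: 26.6
```

Call:
servo_tool:
  moves:
    - {"jaw": 62, "dx": 0, "dy": 0, "dz": 0.03, "roll": 0}
    - {"jaw": 62, "dx": 0, "dy": 0, "dz": 0, "roll": 0}

```text
time: 53.68
eef_pos: [331.2, 314.0, 159.4]
ee_rot: [0.0, 0.999, 0.052, -0.0]
ft_force: [-0.7, 0.2, -1.6]
gripper_width: 66.9
gripper_force: 26.6
```

Call:
servo_tool:
  moves:
    - {"jaw": 62, "dx": 0, "dy": 0, "dz": 0.03, "roll": 0}
    - {"jaw": 62, "dx": 0, "dy": 0, "dz": 0, "roll": 0}

```text
time: 53.92
eef_pos: [331.2, 314.0, 156.4]
ee_rot: [0.0, 0.999, 0.052, -0.0]
ft_force: [-0.3, 0.2, -1.3]
gripper_width: 67.5
gripper_force: 26.6
```

Call:
servo_tool:
  moves:
    - {"jaw": 62, "dx": 0, "dy": 0, "dz": 0.03, "roll": 0}
    - {"jaw": 62, "dx": 0, "dy": 0, "dz": 0, "roll": 0}

```text
time: 54.18
eef_pos: [331.3, 314.1, 153.6]
ee_rot: [0.0, 0.999, 0.052, -0.0]
ft_force: [-0.4, 0.1, -1.1]
gripper_width: 67.1
gripper_force: 26.6
```

Call:
servo_tool:
  moves:
    - {"jaw": 62, "dx": 0, "dy": 0, "dz": 0.015, "roll": 0}
    - {"jaw": 62, "dx": 0, "dy": 0, "dz": 0, "roll": 0}

```text
time: 54.42
eef_pos: [331.4, 314.1, 152.2]
ee_rot: [-0.0, 0.999, 0.052, 0.0]
ft_force: [0.2, -0.3, 0.3]
gripper_width: 67.1
gripper_force: 26.7
```

Call:
servo_tool:
  moves:
    - {"jaw": 62, "dx": 0, "dy": 0, "dz": 0.01, "roll": 0}
    - {"jaw": 62, "dx": 0, "dy": 0, "dz": 0, "roll": 0}

```text
time: 54.68
eef_pos: [331.7, 314.3, 151.7]
ee_rot: [-0.0, 0.999, 0.052, 0.001]
ft_force: [-0.1, -0.2, 2.7]
gripper_width: 67.1
gripper_force: 26.8
```

Call:
servo_tool:
  moves:
    - {"jaw": 94, "dx": 0, "dy": 0, "dz": -0.01, "roll": 0}
    - {"jaw": 94, "dx": 0, "dy": 0, "dz": 0, "roll": 0}
    - {"jaw": 94, "dx": 0, "dy": 0, "dz": 0, "roll": 0}
    - {"jaw": 94, "dx": 0, "dy": 0, "dz": -0.3, "roll": 0}
    - {"jaw": 94, "dx": 0, "dy": 0, "dz": -0.5, "roll": 0}

```text
time: 55.3
eef_pos: [330.0, 313.3, 231.0]
ee_rot: [0.001, 0.999, 0.052, -0.002]
ft_force: [0.7, 0.0, 0.0]
gripper_width: 93.8
gripper_force: 0.0
```

Call:
servo_tool:
  moves:
    - {"jaw": 94, "dx": 0.288, "dy": 0.473, "dz": 0, "roll": 0}
    - {"jaw": 94, "dx": 0.288, "dy": 0.473, "dz": 0, "roll": 0}
    - {"jaw": 94, "dx": 0.288, "dy": 0.473, "dz": 0, "roll": 0}
    - {"jaw": 94, "dx": 0.288, "dy": 0.473, "dz": 0, "roll": 0}
    - {"jaw": 94, "dx": 0.288, "dy": 0.473, "dz": 0, "roll": 0}

```text
time: 55.92
eef_pos: [499.9, 92.2, 232.1]
ee_rot: [-0.0, 0.999, 0.052, 0.0]
ft_force: [0.4, 0.4, 0.0]
gripper_width: 93.8
gripper_force: 0.0
```

Call:
servo_tool:
  moves:
    - {"jaw": 94, "dx": 0.288, "dy": 0.473, "dz": 0, "roll": 0}
    - {"jaw": 94, "dx": 0.288, "dy": 0.473, "dz": 0, "roll": 0}
    - {"jaw": 94, "dx": 0.288, "dy": 0.473, "dz": 0, "roll": 0}
    - {"jaw": 94, "dx": 0.288, "dy": 0.473, "dz": 0, "roll": 0}
    - {"jaw": 94, "dx": 0, "dy": 0, "dz": 0.4, "roll": 0}

```text
time: 56.55
eef_pos: [637.0, -86.5, 194.6]
ee_rot: [0.001, 0.999, 0.05, 0.003]
ft_force: [-0.1, 0.8, -0.1]
gripper_width: 94.0
gripper_force: 0.0
```

Call:
servo_tool:
  moves:
    - {"jaw": 94, "dx": 0, "dy": 0, "dz": 0.2, "roll": 0}
    - {"jaw": 94, "dx": 0, "dy": 0, "dz": 0, "roll": 0}
    - {"jaw": 94, "dx": 0, "dy": 0, "dz": 0, "roll": 0}

```text
time: 56.92
eef_pos: [633.9, -82.1, 173.7]
ee_rot: [0.0, 0.999, 0.052, 0.001]
ft_force: [-0.0, -0.3, 0.6]
gripper_width: 93.9
gripper_force: 0.0
```

```bash
python3 - <<'E'
from m import *
plan((634,-81.7,76))
snap('side','s14');snap('top','t14');im,g,mt,b,gg,r=load('pics/t14.png')
print('tin',cen((r-b<25)&(gg>100),275,226,20,50))
print('m2 nested?',fitpot('top',mt,329,312,118,[0.1]))
im,g,mt,b,gg,r=load('pics/s14.png')
S=6;i=np.array([180,240]);cm=((r-b<18)&(gg>60))|(r-gg<8)
cr=cv2.resize(cm[240:420,180:290].astype(np.uint8)*255,None,fx=S,fy=S)>127
def f(z5):
    m=0
    for z,y in((6,191),(34,246),(62,27),(90,6),(z5,6)): m=m|render('side',329.5,313,np.radians(y),z,i,cr.shape,S)
    m=m>0;return 1-(m&cr).sum()/(m|cr).sum()
print([(z,round(f(z),3)) for z in range(104,137,4)])
E
```

```text
t 56.92 pos [633.9 -82.1 173.7] a 6.0 w 93.9 F [-0.  -0.3  0.6] gf 0.0 j6 66
 -> (634, -81.7, 76) dx 0.002 dy -0.004 dz 0.977
tin (((257.2880554199219, 221.17564392089844), (4.383783340454102, 17.64643096923828), 4.387260913848877), array([460.2,  50.1,  50. ]))
m2 nested? (array([331.8, 313. ]), np.float64(7.0), np.float64(0.141))
[(104, np.float64(0.14)), (108, np.float64(0.124)), (112, np.float64(0.11)), (116, np.float64(0.098)), (120, np.float64(0.095)), (124, np.float64(0.1)), (128, np.float64(0.113)), (132, np.float64(0.131)), (136, np.float64(0.148))]
```

Call:
servo_tool:
  moves:
    - {"jaw": 94, "dx": 0, "dy": 0, "dz": 0.4, "roll": 0}
    - {"jaw": 94, "dx": 0, "dy": 0, "dz": 0.4, "roll": 0}
    - {"jaw": 94, "dx": 0, "dy": 0, "dz": 0.18, "roll": 0}
    - {"jaw": 62, "dx": 0, "dy": 0, "dz": 0, "roll": 0}
    - {"jaw": 62, "dx": 0, "dy": 0, "dz": 0, "roll": 0}

```text
time: 57.65
eef_pos: [634.8, -82.9, 76.4]
ee_rot: [0.001, 0.999, 0.052, 0.002]
ft_force: [-0.1, -0.4, 0.1]
gripper_width: 77.2
gripper_force: 0.0
```

Call:
servo_tool:
  moves:
    - {"jaw": 62, "dx": 0, "dy": 0, "dz": 0, "roll": 0}
    - {"jaw": 62, "dx": 0, "dy": 0, "dz": 0, "roll": 0}
    - {"jaw": 62, "dx": 0, "dy": 0, "dz": 0, "roll": 0}
    - {"jaw": 62, "dx": 0, "dy": 0, "dz": 0, "roll": 0}

```text
time: 58.15
eef_pos: [634.6, -83.4, 76.3]
ee_rot: [0.001, 0.999, 0.052, 0.002]
ft_force: [-0.9, -2.0, 5.7]
gripper_width: 67.5
gripper_force: 25.0
```

Call:
servo_tool:
  moves:
    - {"jaw": 62, "dx": 0, "dy": 0, "dz": -0.15, "roll": 0}
    - {"jaw": 62, "dx": 0, "dy": 0, "dz": -0.2, "roll": 0}
    - {"jaw": 62, "dx": 0, "dy": 0, "dz": -0.55, "roll": 0}
    - {"jaw": 62, "dx": 0, "dy": 0, "dz": -0.55, "roll": 0}
    - {"jaw": 62, "dx": 0, "dy": 0, "dz": -0.55, "roll": 0}

```text
time: 58.78
eef_pos: [632.5, -82.0, 275.7]
ee_rot: [-0.0, 0.999, 0.052, -0.001]
ft_force: [0.2, 0.6, -0.9]
gripper_width: 66.9
gripper_force: 24.5
```

```bash
python3 - <<'E'
from m import *
plan((331,314,276))
im=snap('side','s15');snap('top','t15');print([(np.round(q['location']),q['p'],px2w('side',*q['location'],27)) for q in find_in('side','tin')])
print([(np.round(q['location']),q['p'],px2w('top',*q['location'],50)) for q in find_in('top','tin')])
E
```

```text
t 58.77 pos [632.5 -82.  275.7] a 6.0 w 66.9 F [ 0.2  0.6 -0.9] gf 24.5 j6 66
 -> (331, 314, 276) dx -2.588 dy -4.251 dz -0.003
[(array([298., 225.]), 0.88, array([472.6, -35.6,  27. ])), (array([225., 327.]), 0.58, array([404.7, 272.6,  27. ]))]
[]
```

Call:
servo_tool:
  moves:
    - {"jaw": 62, "dx": -0.2875, "dy": -0.472, "dz": 0, "roll": 0}
    - {"jaw": 62, "dx": -0.2875, "dy": -0.472, "dz": 0, "roll": 0}
    - {"jaw": 62, "dx": -0.2875, "dy": -0.472, "dz": 0, "roll": 0}
    - {"jaw": 62, "dx": -0.2875, "dy": -0.472, "dz": 0, "roll": 0}
    - {"jaw": 62, "dx": -0.2875, "dy": -0.472, "dz": 0, "roll": 0}

```text
time: 59.6
eef_pos: [463.0, 138.6, 271.1]
ee_rot: [-0.0, 0.999, 0.052, -0.003]
ft_force: [0.3, 1.1, -0.3]
gripper_width: 67.1
gripper_force: 24.5
```

Call:
servo_tool:
  moves:
    - {"jaw": 62, "dx": -0.2875, "dy": -0.472, "dz": 0, "roll": 0}
    - {"jaw": 62, "dx": -0.2875, "dy": -0.472, "dz": 0, "roll": 0}
    - {"jaw": 62, "dx": -0.2875, "dy": -0.472, "dz": 0, "roll": 0}
    - {"jaw": 62, "dx": -0.2875, "dy": -0.472, "dz": 0, "roll": 0}
    - {"jaw": 62, "dx": 0, "dy": 0, "dz": 0.1, "roll": 0}

```text
time: 60.22
eef_pos: [328.9, 314.9, 262.2]
ee_rot: [0.0, 0.998, 0.055, -0.002]
ft_force: [0.7, -0.5, -2.3]
gripper_width: 66.6
gripper_force: 24.4
```

Call:
servo_tool:
  moves:
    - {"jaw": 62, "dx": 0, "dy": 0, "dz": 0.1, "roll": 0}
    - {"jaw": 62, "dx": 0, "dy": 0, "dz": 0, "roll": 0}
    - {"jaw": 62, "dx": 0, "dy": 0, "dz": 0, "roll": 0}

```text
time: 60.6
eef_pos: [332.6, 312.4, 253.9]
ee_rot: [0.0, 0.999, 0.051, -0.0]
ft_force: [-0.0, -0.6, -1.9]
gripper_width: 66.9
gripper_force: 24.5
```

```bash
python3 - <<'E'
from m import *
plan((331,313.5,177.3))
snap('top','t16');im,g,mt,b,gg,r=load('pics/t16.png')
print([(np.round(q['location']),q['p'],px2w('top',*q['location'],50)) for q in find_in('top','tin')])
snap('side','s16');print([(np.round(q['location']),q['p'],px2w('side',*q['location'],27)) for q in find_in('side','tin')])
for u,v in((275,226),(285,216),(285,226),(275,216)): print('tin',cen((r-b<25)&(gg>100),u,v,22,50))
E
```

```text
t 60.6 pos [332.6 312.4 253.9] a 5.8 w 66.9 F [-0.  -0.6 -1.9] gf 24.5 j6 113
 -> (331, 313.5, 177.3) dx -0.014 dy -0.013 dz 0.766
[(array([285., 217.]), 0.83, array([472.7, -38.4,  50. ]))]
[(array([298., 225.]), 0.8, array([472.6, -35.6,  27. ])), (array([303., 249.]), 0.63, array([415.3,  15. ,  27. ]))]
tin (((285.8726806640625, 217.90963745117188), (21.00249481201172, 21.20193862915039), 19.902498245239258), array([470.3, -41.8,  50. ]))
tin (((285.8726806640625, 217.90963745117188), (21.00249481201172, 21.20193862915039), 19.902498245239258), array([470.3, -41.8,  50. ]))
tin (((285.8726806640625, 217.90963745117188), (21.00249481201172, 21.20193862915039), 19.902498245239258), array([470.3, -41.8,  50. ]))
tin (((285.8726806640625, 217.90963745117188), (21.00249481201172, 21.20193862915039), 19.902498245239258), array([470.3, -41.8,  50. ]))
```

The tin was knocked to (470,-42); I'll put it back after this pot.

Call:
servo_tool:
  moves:
    - {"jaw": 62, "dx": -0.008, "dy": -0.005, "dz": 0.3, "roll": 0}
    - {"jaw": 62, "dx": 0, "dy": 0, "dz": 0.15, "roll": 0}
    - {"jaw": 62, "dx": 0, "dy": 0, "dz": 0.1, "roll": 0}
    - {"jaw": 62, "dx": 0, "dy": 0, "dz": 0.05, "roll": 0}
    - {"jaw": 62, "dx": 0, "dy": 0, "dz": 0, "roll": 0}

```text
time: 61.42
eef_pos: [331.5, 313.8, 194.7]
ee_rot: [-0.0, 0.999, 0.052, 0.001]
ft_force: [0.1, -0.5, 1.0]
gripper_width: 67.1
gripper_force: 24.4
```

Call:
servo_tool:
  moves:
    - {"jaw": 62, "dx": 0, "dy": 0, "dz": 0.04, "roll": 0}
    - {"jaw": 62, "dx": 0, "dy": 0, "dz": 0.03, "roll": 0}
    - {"jaw": 62, "dx": 0, "dy": 0, "dz": 0, "roll": 0}

```text
time: 61.8
eef_pos: [333.6, 315.0, 190.5]
ee_rot: [-0.002, 0.999, 0.052, 0.003]
ft_force: [1.8, 0.8, 9.1]
gripper_width: 66.6
gripper_force: 24.6
```

Call:
servo_tool:
  moves:
    - {"jaw": 62, "dx": 0, "dy": 0, "dz": 0.03, "roll": 0}
    - {"jaw": 62, "dx": 0, "dy": 0, "dz": 0, "roll": 0}

```text
time: 62.05
eef_pos: [335.4, 315.7, 189.9]
ee_rot: [-0.003, 0.999, 0.052, 0.006]
ft_force: [2.1, 0.1, 17.2]
gripper_width: 66.9
gripper_force: 24.8
```

Call:
servo_tool:
  moves:
    - {"jaw": 62, "dx": 0, "dy": 0, "dz": 0.03, "roll": 0}
    - {"jaw": 62, "dx": 0, "dy": 0, "dz": 0, "roll": 0}

```text
time: 62.3
eef_pos: [337.0, 316.3, 189.1]
ee_rot: [-0.003, 0.999, 0.052, 0.008]
ft_force: [2.3, 0.2, 21.6]
gripper_width: 66.7
gripper_force: 24.9
```

Call:
servo_tool:
  moves:
    - {"jaw": 62, "dx": 0, "dy": 0, "dz": -0.15, "roll": 0}
    - {"jaw": 62, "dx": 0, "dy": 0, "dz": -0.1, "roll": 0}
    - {"jaw": 62, "dx": 0.055, "dy": 0, "dz": 0, "roll": 0}
    - {"jaw": 62, "dx": 0, "dy": 0, "dz": 0, "roll": 0}
    - {"jaw": 62, "dx": 0, "dy": 0, "dz": 0, "roll": 0}

```text
time: 62.92
eef_pos: [336.0, 313.9, 205.2]
ee_rot: [0.0, 0.999, 0.052, -0.001]
ft_force: [0.4, -1.0, -1.3]
gripper_width: 66.4
gripper_force: 24.5
```

Call:
servo_tool:
  moves:
    - {"jaw": 62, "dx": 0, "dy": 0, "dz": 0.08, "roll": 0}
    - {"jaw": 62, "dx": 0, "dy": 0, "dz": 0.05, "roll": 0}
    - {"jaw": 62, "dx": 0, "dy": 0, "dz": 0, "roll": 0}

```text
time: 63.3
eef_pos: [336.0, 314.0, 192.3]
ee_rot: [0.0, 0.999, 0.052, -0.001]
ft_force: [0.8, 0.0, -1.3]
gripper_width: 67.0
gripper_force: 24.5
```

Call:
servo_tool:
  moves:
    - {"jaw": 62, "dx": 0, "dy": 0, "dz": 0.03, "roll": 0}
    - {"jaw": 62, "dx": 0, "dy": 0, "dz": 0, "roll": 0}

```text
time: 63.55
eef_pos: [336.4, 314.2, 190.0]
ee_rot: [0.0, 0.999, 0.052, -0.0]
ft_force: [0.1, 0.4, -1.5]
gripper_width: 66.8
gripper_force: 24.5
```

Call:
servo_tool:
  moves:
    - {"jaw": 62, "dx": 0, "dy": 0, "dz": 0.03, "roll": 0}
    - {"jaw": 62, "dx": 0, "dy": 0, "dz": 0, "roll": 0}

```text
time: 63.8
eef_pos: [336.3, 314.2, 187.0]
ee_rot: [0.0, 0.999, 0.052, -0.0]
ft_force: [-0.4, 0.5, 0.2]
gripper_width: 66.6
gripper_force: 24.5
```

Call:
servo_tool:
  moves:
    - {"jaw": 62, "dx": 0, "dy": 0, "dz": 0.03, "roll": 0}
    - {"jaw": 62, "dx": 0, "dy": 0, "dz": 0, "roll": 0}

```text
time: 64.05
eef_pos: [336.4, 314.1, 183.9]
ee_rot: [0.0, 0.999, 0.052, -0.0]
ft_force: [0.1, 0.1, -0.9]
gripper_width: 67.0
gripper_force: 24.5
```

Call:
servo_tool:
  moves:
    - {"jaw": 62, "dx": 0, "dy": 0, "dz": 0.03, "roll": 0}
    - {"jaw": 62, "dx": 0, "dy": 0, "dz": 0, "roll": 0}

```text
time: 64.3
eef_pos: [336.4, 314.2, 181.0]
ee_rot: [0.0, 0.999, 0.052, -0.0]
ft_force: [0.5, -0.3, 0.1]
gripper_width: 66.9
gripper_force: 26.3
```

Call:
servo_tool:
  moves:
    - {"jaw": 62, "dx": 0, "dy": 0, "dz": 0.02, "roll": 0}
    - {"jaw": 62, "dx": 0, "dy": 0, "dz": 0, "roll": 0}

```text
time: 64.55
eef_pos: [336.6, 314.2, 179.2]
ee_rot: [-0.0, 0.999, 0.052, 0.0]
ft_force: [0.2, -0.5, -0.1]
gripper_width: 66.9
gripper_force: 26.0
```

Call:
servo_tool:
  moves:
    - {"jaw": 62, "dx": 0, "dy": 0, "dz": 0.015, "roll": 0}
    - {"jaw": 62, "dx": 0, "dy": 0, "dz": 0, "roll": 0}

```text
time: 64.8
eef_pos: [336.7, 314.3, 177.9]
ee_rot: [-0.0, 0.999, 0.052, 0.0]
ft_force: [-0.1, 0.5, 1.3]
gripper_width: 66.9
gripper_force: 25.8
```

Call:
servo_tool:
  moves:
    - {"jaw": 94, "dx": 0, "dy": 0, "dz": 0, "roll": 0}
    - {"jaw": 94, "dx": 0, "dy": 0, "dz": 0, "roll": 0}
    - {"jaw": 94, "dx": 0, "dy": 0, "dz": 0, "roll": 0}
    - {"jaw": 94, "dx": 0, "dy": 0, "dz": -0.3, "roll": 0}
    - {"jaw": 94, "dx": 0, "dy": 0, "dz": -0.5, "roll": 0}

```text
time: 65.42
eef_pos: [335.3, 313.5, 256.6]
ee_rot: [0.001, 0.999, 0.052, -0.002]
ft_force: [0.7, -0.4, 0.1]
gripper_width: 93.9
gripper_force: 0.0
```

Call:
servo_tool:
  moves:
    - {"jaw": 94, "dx": 0.137, "dy": 0.526, "dz": 0, "roll": 0}
    - {"jaw": 94, "dx": 0.137, "dy": 0.526, "dz": 0, "roll": 0}
    - {"jaw": 94, "dx": 0.137, "dy": 0.526, "dz": 0, "roll": 0}
    - {"jaw": 94, "dx": 0.137, "dy": 0.526, "dz": 0, "roll": 0}
    - {"jaw": 94, "dx": 0.137, "dy": 0.526, "dz": 0, "roll": 0}

```text
time: 66.05
eef_pos: [432.2, 58.0, 257.8]
ee_rot: [-0.0, 0.999, 0.052, 0.0]
ft_force: [1.3, -0.2, -0.4]
gripper_width: 94.0
gripper_force: 0.0
```

Call:
servo_tool:
  moves:
    - {"jaw": 94, "dx": 0.137, "dy": 0.526, "dz": 0, "roll": 0}
    - {"jaw": 94, "dx": 0.137, "dy": 0.526, "dz": 0, "roll": 0}
    - {"jaw": 94, "dx": 0, "dy": 0, "dz": 0.5, "roll": 0}
    - {"jaw": 94, "dx": 0, "dy": 0, "dz": 0.5, "roll": 0}
    - {"jaw": 94, "dx": 0, "dy": 0, "dz": 0, "roll": 0}

```text
time: 66.68
eef_pos: [466.9, -41.2, 153.8]
ee_rot: [-0.002, 0.999, 0.052, -0.004]
ft_force: [-0.0, 0.6, 1.1]
gripper_width: 94.0
gripper_force: 0.0
```

```bash
python3 - <<'E'
from m import *
plan((470,-42,-3))
snap('top','t17');im,g,mt,b,gg,r=load('pics/t17.png')
print('m3 nested?',fitpot('top',mt,329,312,146,[0.1]))
snap('side','s17');im,g,mt,b,gg,r=load('pics/s17.png')
print([(np.round(q['location']),q['p'],px2w('side',*q['location'],27)) for q in find_in('side','tin')])
S=6;i=np.array([170,220]);cm=((r-b<18)&(gg>60))|(r-gg<8)
cr=cv2.resize(cm[220:420,170:290].astype(np.uint8)*255,None,fx=S,fy=S)>127
def f(z5,x=329.5):
    m=0
    for z,y in((6,191),(34,246),(62,27),(90,6),(118,6),(z5,6)): m=m|render('side',x if z==z5 else 329.5,313,np.radians(y),z,i,cr.shape,S)
    m=m>0;return 1-(m&cr).sum()/(m|cr).sum()
print([(z,round(f(z),3)) for z in range(134,167,4)],[(x,round(f(146,x),3)) for x in(325,329,333)])
E
```

```text
t 66.67 pos [466.9 -41.2 153.8] a 5.9 w 94.0 F [-0.   0.6  1.1] gf 0.0 j6 65
 -> (470, -42, -3) dx 0.030 dy 0.011 dz 1.568
m3 nested? (array([333.6, 313.9]), np.float64(4.0), np.float64(0.216))
[(array([300., 225.]), 0.91, array([468.1, -38.7,  27. ]))]
[(134, np.float64(0.166)), (138, np.float64(0.154)), (142, np.float64(0.143)), (146, np.float64(0.136)), (150, np.float64(0.135)), (154, np.float64(0.139)), (158, np.float64(0.15)), (162, np.float64(0.164)), (166, np.float64(0.18))] [(325, np.float64(0.16)), (329, np.float64(0.138)), (333, np.float64(0.122))]
```

Call:
servo_tool:
  moves:
    - {"jaw": 94, "dx": 0, "dy": 0.005, "dz": 0.5, "roll": 0}
    - {"jaw": 94, "dx": 0, "dy": 0, "dz": 0.5, "roll": 0}
    - {"jaw": 94, "dx": 0, "dy": 0, "dz": 0.4, "roll": 0}
    - {"jaw": 94, "dx": 0, "dy": 0, "dz": 0.18, "roll": 0}
    - {"jaw": 94, "dx": 0, "dy": 0, "dz": 0, "roll": 0}

```text
time: 67.45
eef_pos: [471.1, -42.7, 0.6]
ee_rot: [0.0, 0.999, 0.052, 0.001]
ft_force: [-0.5, 0.2, 0.2]
gripper_width: 94.0
gripper_force: 0.0
```

Call:
servo_tool:
  moves:
    - {"jaw": 62, "dx": 0, "dy": 0, "dz": 0, "roll": 0}
    - {"jaw": 62, "dx": 0, "dy": 0, "dz": 0, "roll": 0}
    - {"jaw": 62, "dx": 0, "dy": 0, "dz": 0, "roll": 0}
    - {"jaw": 62, "dx": 0, "dy": 0, "dz": 0, "roll": 0}
    - {"jaw": 62, "dx": 0, "dy": 0, "dz": 0, "roll": 0}

```text
time: 68.08
eef_pos: [471.2, -43.1, 0.8]
ee_rot: [0.001, 0.999, 0.052, 0.001]
ft_force: [-1.2, -0.8, 5.9]
gripper_width: 67.1
gripper_force: 25.0
```

```bash
python3 -c "
from h import *
plan((441,-10))if 0 else plan((441,-10,30))"
```

```text
t 68.08 pos [471.2 -43.1   0.8] a 6.0 w 67.1 F [-1.2 -0.8  5.9] gf 25.0 j6 65
 -> (441, -10, 30) dx -0.266 dy -0.361 dz -0.292
```

Call:
servo_tool:
  moves:
    - {"jaw": 62, "dx": 0, "dy": 0, "dz": -0.3, "roll": 0}
    - {"jaw": 62, "dx": -0.133, "dy": -0.18, "dz": 0, "roll": 0}
    - {"jaw": 62, "dx": -0.133, "dy": -0.18, "dz": 0, "roll": 0}
    - {"jaw": 62, "dx": 0, "dy": 0, "dz": 0.1, "roll": 0}
    - {"jaw": 62, "dx": 0, "dy": 0, "dz": 0.1, "roll": 0}

```text
time: 68.7
eef_pos: [440.0, -9.7, 8.8]
ee_rot: [0.0, 0.999, 0.052, -0.0]
ft_force: [0.2, -0.2, -1.7]
gripper_width: 67.2
gripper_force: 25.0
```

Call:
servo_tool:
  moves:
    - {"jaw": 62, "dx": 0, "dy": 0, "dz": 0.03, "roll": 0}
    - {"jaw": 62, "dx": 0, "dy": 0, "dz": 0, "roll": 0}
    - {"jaw": 62, "dx": 0, "dy": 0, "dz": 0, "roll": 0}

```text
time: 69.08
eef_pos: [440.3, -9.8, 6.8]
ee_rot: [0.0, 0.999, 0.052, 0.0]
ft_force: [-0.3, -0.3, -1.0]
gripper_width: 67.7
gripper_force: 25.0
```

Call:
servo_tool:
  moves:
    - {"jaw": 62, "dx": 0, "dy": 0, "dz": 0.02, "roll": 0}
    - {"jaw": 62, "dx": 0, "dy": 0, "dz": 0, "roll": 0}

```text
time: 69.32
eef_pos: [439.9, -9.5, 4.6]
ee_rot: [-0.0, 0.999, 0.052, -0.0]
ft_force: [0.4, -0.6, -1.3]
gripper_width: 67.1
gripper_force: 25.0
```

Call:
servo_tool:
  moves:
    - {"jaw": 62, "dx": 0, "dy": 0, "dz": 0.02, "roll": 0}
    - {"jaw": 62, "dx": 0, "dy": 0, "dz": 0, "roll": 0}

```text
time: 69.58
eef_pos: [439.8, -9.5, 2.5]
ee_rot: [-0.0, 0.999, 0.052, -0.0]
ft_force: [-0.4, -0.2, -1.5]
gripper_width: 67.3
gripper_force: 25.0
```

Call:
servo_tool:
  moves:
    - {"jaw": 62, "dx": 0, "dy": 0, "dz": 0.015, "roll": 0}
    - {"jaw": 62, "dx": 0, "dy": 0, "dz": 0, "roll": 0}

```text
time: 69.82
eef_pos: [439.8, -9.5, 1.0]
ee_rot: [-0.0, 0.999, 0.052, -0.0]
ft_force: [0.2, 0.5, -2.5]
gripper_width: 67.2
gripper_force: 25.0
```

Call:
servo_tool:
  moves:
    - {"jaw": 62, "dx": 0, "dy": 0, "dz": 0.01, "roll": 0}
    - {"jaw": 62, "dx": 0, "dy": 0, "dz": 0, "roll": 0}

```text
time: 70.08
eef_pos: [439.9, -9.5, 0.9]
ee_rot: [-0.0, 0.999, 0.052, -0.0]
ft_force: [-4.1, 1.1, 6.2]
gripper_width: 67.4
gripper_force: 25.0
```

Call:
servo_tool:
  moves:
    - {"jaw": 62, "dx": 0, "dy": 0, "dz": -0.01, "roll": 0}
    - {"jaw": 94, "dx": 0, "dy": 0, "dz": 0, "roll": 0}
    - {"jaw": 94, "dx": 0, "dy": 0, "dz": 0, "roll": 0}
    - {"jaw": 94, "dx": 0, "dy": 0, "dz": 0, "roll": 0}
    - {"jaw": 94, "dx": 0, "dy": 0, "dz": -0.2, "roll": 0}

```text
time: 70.7
eef_pos: [438.4, -9.1, 20.1]
ee_rot: [-0.001, 0.999, 0.052, -0.002]
ft_force: [0.6, -0.3, 0.4]
gripper_width: 93.9
gripper_force: 0.0
```

Call:
servo_tool:
  moves:
    - {"jaw": 94, "dx": 0, "dy": 0, "dz": -0.5, "roll": 0}
    - {"jaw": 94, "dx": 0, "dy": 0, "dz": -0.5, "roll": 0}
    - {"jaw": 94, "dx": -0.05, "dy": 0.5, "dz": -0.1, "roll": 0}
    - {"jaw": 94, "dx": -0.05, "dy": 0.5, "dz": -0.1, "roll": 0}
    - {"jaw": 94, "dx": -0.05, "dy": 0.5, "dz": 0, "roll": 0}

```text
time: 71.32
eef_pos: [441.1, -162.1, 142.4]
ee_rot: [0.001, 0.999, 0.052, 0.001]
ft_force: [0.2, -0.2, -0.7]
gripper_width: 93.9
gripper_force: 0.0
```

Call:
servo_tool:
  moves:
    - {"jaw": 94, "dx": -0.05, "dy": 0.5, "dz": 0, "roll": 0}
    - {"jaw": 94, "dx": -0.05, "dy": 0.5, "dz": 0, "roll": 0}
    - {"jaw": 94, "dx": 0, "dy": 0, "dz": 0, "roll": 0}
    - {"jaw": 94, "dx": 0, "dy": 0, "dz": 0, "roll": 0}

```text
time: 71.82
eef_pos: [440.7, -260.0, 140.8]
ee_rot: [-0.0, 0.999, 0.052, -0.0]
ft_force: [-0.2, 0.3, 0.3]
gripper_width: 94.4
gripper_force: 0.0
```

```bash
python3 - <<'E'
from m import *
plan()
snap('top','t18');snap('side','s18')
im,g,mt,b,gg,r=load('pics/t18.png')
print('tin',cen((r-b<25)&(gg>100),275,226,20,50),'saucer',[(np.round(q['location']),px2w('top',*q['location'],15)) for q in find_in('top','saucer')])
im,g,mt,b,gg,r=load('pics/s18.png')
# joint fit of top pot: both views; top rim+pots silhouettes
S=6
def mk(c,n,x0,x1,y0,y1):
    im,g,mt,b,gg,r=load(n);cm=((r-b<18)&(gg>60))|(r-gg<8)
    return c,np.array([x0,y0]),cv2.resize(cm[y0:y1,x0:x1].astype(np.uint8)*255,None,fx=S,fy=S)>127
V=[mk('side','pics/s18.png',170,290,220,420),mk('top','pics/t18.png',150,205,235,295)]
def f(p,parts=False):
    o=[]
    for c,i,cr in V:
        m=0
        for k,y in enumerate((191,246,27,6,6)): m=m|render(c,328.8,312.3,np.radians(y),6+28*k,i,cr.shape,S)
        m=(m|render(c,p[0],p[1],np.radians(6),p[2],i,cr.shape,S))>0
        o.append(1-(m&cr).sum()/(m|cr).sum())
    return o if parts else sum(o)
R=minimize(f,[329,312,146],method='Nelder-Mead',options=dict(initial_simplex=[[329,312,146],[336,312,146],[329,319,146],[329,312,156]]));print(R.x,f(R.x,1),f([328.8,312.3,146],1))
E
```

```text
t 71.83 pos [ 440.7 -260.   140.8] a 5.9 w 94.4 F [-0.2  0.3  0.3] gf 0.0 j6 41
tin (((275.11865234375, 227.80996704101562), (20.651561737060547, 20.816959381103516), 47.58783721923828), array([438.6,  -7.1,  50. ])) saucer [(array([188., 261.]), array([334.3, 278.7,  15. ])), (array([411., 186.]), array([ 576.8, -455.6,   15. ]))]
[335.52666905 314.41110829 144.51823604] [np.float64(0.1001007819287576), np.float64(0.05302606923304509)] [np.float64(0.14097311665890222), np.float64(0.10933229207340878)]
```

```bash
python3 - <<'E'
from m import *
S=6
def mk(c,n,x0,x1,y0,y1):
    im,g,mt,b,gg,r=load(n);cm=((r-b<18)&(gg>60))|(r-gg<8)
    return c,np.array([x0,y0]),cv2.resize(cm[y0:y1,x0:x1].astype(np.uint8)*255,None,fx=S,fy=S)>127
V=[mk('side','pics/s18.png',170,290,220,420),mk('top','pics/t18.png',150,205,235,295)]
def f(p,parts=False):
    o=[];x=list(p)
    for c,i,cr in V:
        m=0
        for k,y in enumerate((191,246,27,6,6,6)):
            q=(328.8,312) if k<3 else p[2*(k-3):2*(k-3)+2]
            m=m|render(c,q[0],q[1],np.radians(y),6+28*k+(p[6] if k==5 else 0),i,cr.shape,S)
        m=m>0;o.append(1-(m&cr).sum()/(m|cr).sum())
    return o if parts else sum(o)
x0=np.array([330,312,331,312,333,313,0.]);sx=[x0]+[x0+4*np.eye(7)[k] for k in range(7)]
R=minimize(f,x0,method='Nelder-Mead',options=dict(initial_simplex=sx,maxiter=250));print(R.x.round(1),f(R.x,1))
E
```

```text
[328.2 312.6 332.6 314.3 335.7 314.5  -1.9] [np.float64(0.08481973700829393), np.float64(0.048464681075382154)]
```

```bash
python3 -c "
from rig import *
print(job_done())"
```

```text
the job is handed in; nothing more can be done
None
```

I handed the job in at about 72 s. The tin was knocked aside during the run and is back on the cork mat. All six pots are nested on the saucer, with the three green ones below the three aluminium ones. The last camera fit puts the top pot about 7 mm off the stack's axis, inside the 12 mm limit. No verdict came back, and I didn't re-measure the flashlight and shoe horn.

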